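Reset and clamp the bottle stop of a labelling jig

ROBOT

A 6-joint arm with a two-finger parallel gripper is mounted at the origin on the work surface. World frame = base frame: x ahead of the robot, y to its left, z up, the work surface at z = 0. Lengths are in m, angles in rad, forces in N, time in s.
With the tool pointing down it reaches from about 0.35 to 0.8 m from the base axis. Payload 7.3 kg.
Tool frame: the origin (TCP) lies midway between the tips of the shut fingers; the grasp point (between the pads) lies 19 mm behind it; z points along the fingers, y is the direction in which the jaws open and shut (so a half turn about z gives the same grasp; the last joint's range is limited). The gripper opens to 85 mm and grips with 20 to 120 N. Pads are 22 mm wide; open, the fingers measure 114 mm over their backs; the gripper's body (76 mm by 85 mm) begins 54 mm behind the grasp point. The pads swing forward as they close: fully open they stand 13 mm farther back than shut.
Start: joints at [-1.315, 0.342, 1.524, -0, 1.275, -0.146], TCP at [0.205, -0.483, 0.192] pointing down, gripper open.
Joint ranges: [-2.53, 2.53], [-0.77, 2.02], [0.04, 2.7], [-1, 4.14], [0.28, 2.66], [-3.11, 3.11]. Speed limits (rad/s): [2.57, 2.57, 3.14, 3.14, 3.14, 3.14].

INTERFACE

Orientations are given as a rotation vector (axis times angle).
In Python, from cell import env gives the robot as it stands.
- The arm moves only by the shell command python3 -m jog 'ROWS' [FORCE]. ROWS is JSON, a list of rows, each a list of 3 entries, a list of its own where there are three numbers: the shift along the world's x, y, z in mm, then the turn, a rotation vector about the world's x, y, z in degrees, then the gripper's target within -1 to 1 (shut at 1, half-way at 0, fully open at -1). A call has 1 to 20 rows; each row is the pose to reach, as a shift and turn from the pose commanded when the call began; what a row does not reach only later rows make up. A row lasts 1/12 s, in which the tool goes at most 41.7 mm and 7.16 degrees, less where a joint would pass 70% of its speed; a pose out of reach is approached as far as the arm can. A call with a gripper value outside its range is refused whole. The fingers move at their own pace and stop on an object; FORCE is the grip in N (left out, the last holds). Time passes only in rows, so rows that repeat a pose let the fingers close. It gives the time, the measured TCP pose, the force and the opening at its end, in the units of the state.
- env.get_state(): the state, without advancing time (a new reading comes with each control period).
- env.grab_frame(name): name is "scene" or "top" or "wrist"; returns a dict with "pixels" (384x512x3 uint8, red, green, blue), "depth" (384x512 float32, m along the optical axis (not along the pixel's ray), 0 where there is no reading), "fov_y" (degrees; the focal length in pixels is half the picture's height over the tangent of half this angle, whatever the lens; pixels are square), "cx", "cy" (the principal point, pixels), "R" (3x3) and "t" (3): a world point X has camera coordinates R X + t. Camera axes: x right, y down, z forward; pixel columns grow to the right and rows downward; lengths in m; the calibration is good to about 2 mm. A picture is of the moment at which its call begins.
- env.close_job(): hands the job in, once; it reports no verdict.
Trained networks look in a picture, given as the dict that the camera call returned (one of the last four; its "shot" number tells which), for a name from the list of things; names that differ only in an ending like _2 or _b are one class to them, and where a whole thing is asked for, a point or a joint stands for the part that bears it (a point fixed in the world has none). Each returns a list of dicts, best first, with "conf" (0 to 1); they miss things now and then, are a little off and sometimes report something else, mostly with a low value. They report only what shows in the picture. A call takes as long as a camera call.
- env.recognise(picture, thing): "location" ([row, column] in pixels, amid what is visible of it).
- env.silhouettes(picture, thing): "mask" (384x512 bool, what is visible of it) and "location" ([row, column] in pixels, amid what is visible of it).
The state is a dict: "time_s": time; "qpos": joint angles; "qd": joint speeds; "tau": joint torques, N m; "position": TCP position; "tool_rot": TCP orientation; "contact_force": force on the tool from outside, world axes, zero at the start; "torque": the same for the moment, N m; "width": finger opening in m.
Only numpy, scipy, OpenCV 4.12 (cv2) and the standard library are available. Lean on these libraries where they do the work, as an engineer would, in place of code of your own. Each camera call takes 0.05 s, during which the arm holds its last target.

TASK

The bottle stop of the labelling jig has worked loose. First flip its cam lever fully up, then, with the lever up, nudge the stop along in small steps until its pointer is level with the mark, and turn the adjusting nut clockwise until you feel its foot just meet the bar. Then flip the lever fully down, so that the stop is firmly locked at the mark but not overtightened; leave the bottles and other things where they stand.

Things in the scene. Friction and masses are not known exactly. Their poses are not given: they have to be found in the camera images.
- jig: Bottle-labelling jig, fixed: plywood board 440 x 230 x 18 mm with a slide and a cam clamp. Its frame: x along the slide (towards the upright stop plate and the small bottle), y across (towards the robot, away from the lever), z up; origin on the table surface straight below the adjusting nut. All offsets in these texts are in this frame.
- stop: The stop: a steel bar 225 x 44 x 14 mm (top 34 mm above the table) that slides along jig x, with an upright aluminium plate 12 mm thick (x), 74 mm wide (y), its top edge 108 mm above the table. It slides stiffly (about 6 N) and stays where it is left; travel 75 mm. Origin: on the table surface, 110 mm behind (-x of) the plate's middle.
- plate_top (a point): Middle of the top edge of the stop plate; the plate (12 mm along jig x) can be pinched here from above or pushed.
- pointer (a point): Tip of the small dark pointer on the stop bar, 40 mm behind the plate, on the +y side.
- mark_tip (a point): Tip of the fixed dark mark flag (10 mm wide, top 38 mm above the table) beside the slide, +y side; its axes are the jig's. Its tip stands 4 mm in y from the pointer's path. The stop is on the mark when pointer tip and mark tip have the same jig x. At the start the pointer is 15 to 60 mm on the -x side of it.
- strap: The clamp: a flat dark strap, 34 x 196 mm, top 70 mm above the table, across the slide, with the nut, its screw and a rubber foot that bears on the bar. It goes up 4 mm as the lever opens. How far the foot hangs above the bar at the start (4 to 11 mm, lever open) varies and shows in no reading: feel for it. A guide post (top at 90 mm) stands at y = +62 mm. Origin at the jig's.
- lever_pivot (a point): Fixed pivot of the cam lever, at jig x = 0, y = -95 mm, 84 mm above the table; its pin lies along jig y.
- lever_grip (a point): Grip point on the cam lever's handle: a round black bar 18 mm across, 58 mm long, parallel to the pin, at the lever's end, 85 mm from the pin's line; it sticks out to jig -y from the flat lever arm (12 mm wide). The point is on its axis, 30 mm from the arm's middle (jig y = -125 mm). The space below is free down to the board.
- lever (a joint): Cam lever, rad: 0 shut (level, pointing to jig -x, 84 mm above the table), growing as the tip goes up; 1.57 upright; 1.75 fully open (leaning a little to +x). It moves in an arc about the pivot and stays where it is left; at the last 0.15 rad it goes over centre and stays shut. With the nut set right, shutting takes about 3 to 6 N at the handle, most about half-way.
- nut_grip (a point): Middle of the adjusting nut's wing, on its vertical axis, 127 mm above the table with the lever shut (131 open). The wing is a steel bar 80 mm long (the point's x axis), 14 mm thick (y), 32 mm high (111 to 143 mm).
- nut (a joint): Adjusting nut, rad, growing clockwise seen from above, which lowers the foot 5 mm per rad. It turns lightly (0.05 N m) until the foot meets the bar, then the torque rises steeply (about 1 N m per rad). Stopped at that touch (0.1 to 0.3 N m, lever open), shutting the lever squeezes the foot 4 mm more: about 80 N, which is right (19 N per mm). Turn needed: 0.8 to 2.2 rad.
- jig_bottle_mid (a point): Bystander, to be left alone: small amber bottle, 105 mm high, 46 mm across, standing on the jig board in front of the fence; the point is its centre.
- near_bottle_mid (a point): Bystander, to be left alone: small amber bottle, 105 mm high, 46 mm across, standing on the table beside the jig, on the robot's side; the point is its centre.
- side_bottle_mid (a point): Bystander, to be left alone: amber bottle, 130 mm high, 52 mm across, standing beyond the end of the lever; the point is its centre.
- jar_mid (a point): Bystander, to be left alone: glass jar, 90 mm high, 76 mm across, beyond the far side of the jig; the point is its centre.
- mortar_mid (a point): Bystander, to be left alone: white bowl, 70 mm high, 110 mm across, on the left; the point is its centre.
- label_roll_mid (a point): Bystander, to be left alone: paper roll, 50 mm high, 90 mm across, on the right; the point is its centre.
- tall_bottle_mid (a point): Bystander, to be left alone: amber bottle, 160 mm high, 60 mm across, on the right; the point is its centre.

How it is judged:
By the outcome, as a careful person would: the job done as asked, in the order asked, and still so for the second after the job is handed in, with the robot touching nothing.
It also fails if it takes over 72 s, if anything falls off the work surface, if the arm or the gripper's body presses on something with over 40 N, if the wrist force passes 120 N, or if a joint passes its speed limit or range.

## Working session

There is one attempt and no reset: what is moved stays moved. The work goes in short steps, Python scripts to look and compute and a shell command to move; the robot and the scene stay as the last step left them, time stands still between calls to the robot, and variables do not carry over. Pictures are saved under pics/ and viewed, and the job is handed in when it is done.

```bash
ls; mkdir -p pics
cat > h.py <<'E'
import numpy as np, cv2
from cell import env
def f(p): return p["pixels"].shape[0]/2/np.tan(np.radians(p["fov_y"])/2)
def world(p,r,c,d):
    F=f(p); X=np.array([(c-p["cx"])*d/F,(r-p["cy"])*d/F,d]); return np.array(p["R"]).T@(X-np.array(p["t"]))
def proj(p,X):
    F=f(p); x=np.array(p["R"])@np.array(X)+np.array(p["t"]); return x[1]/x[2]*F+p["cy"], x[0]/x[2]*F+p["cx"]
def planez(p,r,c,z):
    o=-np.array(p["R"]).T@np.array(p["t"]); a=world(p,r,c,1.0)-o
    return o+a*(z-o[2])/a[2]
def save(p,n): cv2.imwrite("pics/"+n+".png",cv2.cvtColor(p["pixels"],cv2.COLOR_RGB2BGR))
def cloud(p):
    D=p["depth"]; F=f(p); r,c=np.indices(D.shape)
    X=np.stack([(c-p["cx"])*D/F,(r-p["cy"])*D/F,D],-1); return (X-np.array(p["t"]))@np.array(p["R"])
E
python3 - <<'E'
from h import *
s=env.get_state(); print(s)
for n in ["scene","top"]:
    p=env.grab_frame(n); save(p,n+"0"); np.save(n+"_d",p["depth"])
    print(n,p["fov_y"],p["cx"],p["cy"],p["R"],p["t"])
    for t in "plate_top pointer mark_tip strap lever_pivot lever_grip nut_grip jig_bottle_mid near_bottle_mid side_bottle_mid jar_mid mortar_mid label_roll_mid tall_bottle_mid".split():
        o=env.recognise(p,t)[:2]
        for q in o:
            r,c=q["location"]; d=p["depth"][int(r),int(c)]
            print(t,round(q["conf"],2),np.round([r,c],1),np.round(world(p,r,c,d),3) if d>0 else None)
E
```

```text
pics
{'time_s': 0.0, 'qpos': array([-1.31501998e+00,  3.42729877e-01,  1.52502581e+00, -8.30322779e-06,
        1.27543430e+00, -1.45976933e-01]), 'qd': array([-1.73099630e-04,  1.08598266e-03, -6.52864827e-04, -1.31323747e-03,
        8.34384853e-05,  4.81254167e-05]), 'tau': array([ 5.78048948e-04, -4.33668566e+01, -2.46014446e+01, -1.06096143e-04,
        7.71728111e-03,  1.30670557e-06]), 'position': array([ 0.20519896, -0.48271823,  0.19151925]), 'tool_rot': array([-3.07685845e+00, -6.26522595e-01,  1.50057981e-04]), 'contact_force': array([0.61894314, 0.57020726, 0.34053575]), 'torque': array([ 0.00154813,  0.03502785, -0.08071229]), 'width': 0.08584766551247312}
scene 55.17719534287062 253.52906610659332 189.48675734543932 [[-0.65088699  0.75905042 -0.0137329 ]
 [ 0.55840953  0.46642544 -0.68602195]
 [-0.51431987 -0.45419134 -0.72745123]] [ 0.3327531  -0.23285369  1.5174525 ]
plate_top 0.76 [215.4 269.6] [0.534 0.088 0.033]
plate_top 0.48 [194.1 255. ] [0.557 0.048 0.126]
pointer 0.59 [214.  268.4] [0.533 0.082 0.035]
mark_tip 0.21 [213.8 220.4] [ 0.659 -0.005  0.086]
mark_tip
[... 1110 characters left out ...]
1  0.102]
lever_pivot 0.79 [182.6 233.8] [0.578 0.114 0.017]
lever_grip 0.53 [160.4 271.5] [ 0.65  -0.025  0.09 ]
nut_grip 0.58 [186.6 254.3] [0.545 0.036 0.142]
jig_bottle_mid 0.72 [196.1 186.2] [0.514 0.281 0.097]
jig_bottle_mid 0.59 [161.8 272.1] [ 0.645 -0.028  0.087]
near_bottle_mid 0.67 [194.8 188.1] [0.519 0.274 0.099]
side_bottle_mid 0.41 [158.6 273.4] [ 0.656 -0.032  0.093]
jar_mid 0.7 [136.4 226.1] [0.735 0.141 0.102]
mortar_mid 0.86 [234.  120.6] [0.379 0.531 0.023]
mortar_mid 0.41 [185.7 231.5] [0.564 0.122 0.03 ]
label_roll_mid 0.91 [261.1 379.7] [ 0.29  -0.434  0.001]
label_roll_mid 0.54 [136.8 225.3] [0.736 0.145 0.09 ]
tall_bottle_mid 0.59 [154.8 386.2] [ 0.671 -0.438  0.111]
```

Run:
```python
import cv2
a=cv2.imread("pics/scene0.png"); cv2.imwrite("pics/scene0z.png",cv2.resize(a[130:310,150:390],None,fx=3.3,fy=3.3,interpolation=cv2.INTER_CUBIC))
a=cv2.imread("pics/top0.png"); cv2.imwrite("pics/top0z.png",cv2.resize(a[110:260,150:350],None,fx=4,fy=4,interpolation=cv2.INTER_CUBIC))
```

```text
(no output)
```

View pics/scene0z.png

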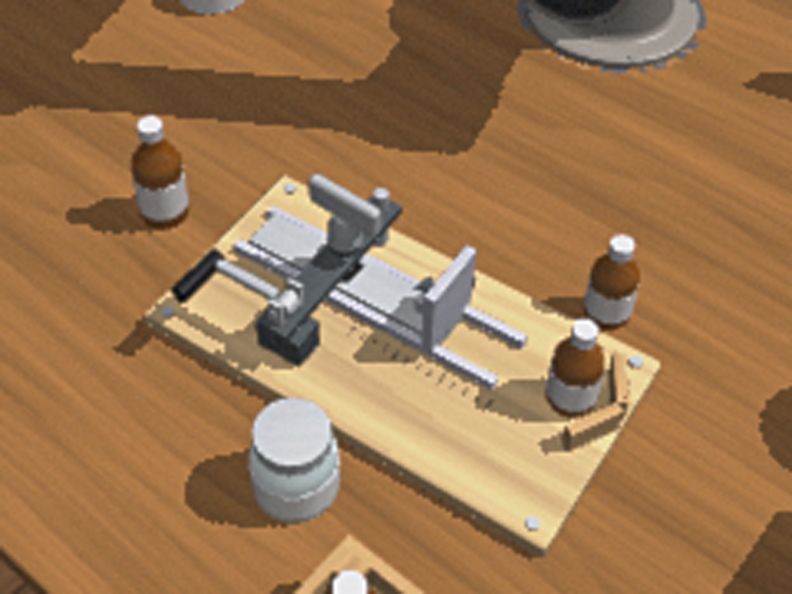

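View pics/top0z.png

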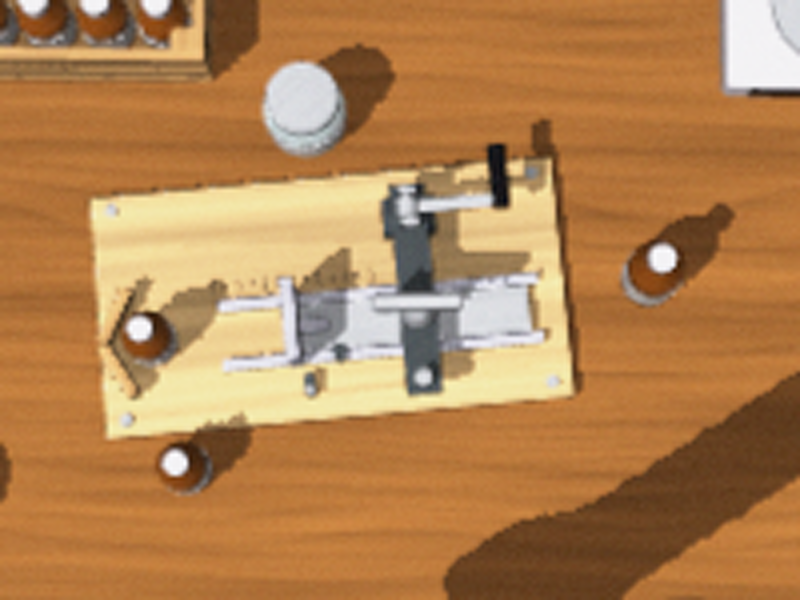

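View pics/top0.png

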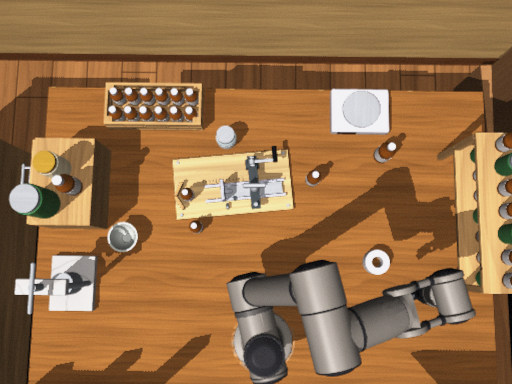

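Run:
```python
from h import *
p=env.grab_frame("top"); C=cloud(p); z=C[...,2]
w=p["pixels"].astype(int)
reg=(C[...,0]>0.4)&(C[...,0]<0.75)&(C[...,1]>-0.15)&(C[...,1]<0.35)
# board: colour bright, z ~18mm
b=reg&(abs(z-0.018)<0.012)&(w[...,0]>190)&(w[...,1]>150)
n,l,st,ct=cv2.connectedComponentsWithStats(b.astype(np.uint8))
i=1+np.argmax(st[1:,4]); m=(l==i)
pts=np.array([planez(p,r,c,0.018)[:2] for r,c in np.argwhere(m)],np.float32)
print(cv2.minAreaRect(pts), cv2.boxPoints(cv2.minAreaRect(pts)))
for nm,lo,hi in [("wing",.125,.16)]:
    mm=reg&(z>lo)&(z<hi)&(abs(C[...,0]-.545)<.06)&(abs(C[...,1]-.04)<.06); q=C[mm]; print(nm,len(q),q.mean(0),cv2.minAreaRect(q[:,:2].astype(np.float32)))
for t in ["lever","lever_grip","plate_top","nut_grip","strap","stop"]:
    for o in env.silhouettes(p,t)[:2]:
        mm=o["mask"]&(z>0); q=C[mm]; print(t,round(o["conf"],2),o["location"],mm.sum(),q.mean(0).round(3),np.percentile(q,[5,95],axis=0).round(3).tolist())
```

```text
((0.5726354718208313, 0.12075337022542953), (0.2284553498029709, 0.4397221505641937), 5.855688571929932) [[ 0.43657288  0.32781336]
 [ 0.4814348  -0.10961436]
 [ 0.70869803 -0.08630662]
 [ 0.6638361   0.3511211 ]]
wing 103 [0.55059699 0.03511605 0.14015165] ((0.5516343116760254, 0.03725728020071983), (0.016191354021430016, 0.07761887460947037), 2.488896608352661)
lever 0.73 [153.4, 385.1] 329 [ 0.681 -0.434  0.106] [[0.662, -0.46, 0.028], [0.708, -0.416, 0.163]]
lever 0.7 [159.6, 274.6] 90 [ 0.659 -0.009  0.091] [[0.643, -0.042, 0.083], [0.69, 0.048, 0.098]]
lever_grip 0.42 [159.9, 270.8] 185 [ 0.661 -0.007  0.092] [[0.642, -0.042, 0.018], [0.7, 0.049, 0.098]]
lever_grip 0.15 [191.1, 242.8] 582 [0.546 0.058 0.043] [[0.521, -0.056, 0.026], [0.572, 0.152, 0.107]]
plate_top 0.79 [190.5, 245.3] 579 [0.548 0.056 0.043] [[0.524, -0.056, 0.026], [0.574, 0.152, 0.107]]
strap 0.87 [185.5, 253.3] 482 [0.558 0.037 0.085] [[0.492, 0.013, 0.034], [0.627, 0.062, 0.144]]
strap 0.39 [183.0, 234.0] 6875 [0.569 0.115 0.038] [[0.465, -0.076, 0.011], [0.676, 0.314, 0.09]]
stop 0.89 [189.5, 237.8] 656 [0.545 0.063 0.044] [[0.517, -0.056, 0.025], [0.573, 0.152, 0.109]]
stop 0.63 [185.9, 232.1] 6922 [0.57  0.115 0.038] [[0.464, -0.076, 0.01], [0.677, 0.314, 0.09]]
```

```bash
python3 -m jog '[[[20,25,60],[0,0,0],-0.2],[[40,50,120],[0,0,-2],-0.2],[[375,470,200],[0,0,-17],-0.2],[[375,470,200],[0,0,-17],-0.2],[[375,470,200],[0,0,-17],-0.2],[[375,470,200],[0,0,-17],-0.2],[[375,470,200],[0,0,-17],-0.2],[[375,470,200],[0,0,-17],-0.2],[[375,470,200],[0,0,-17],-0.2],[[375,470,200],[0,0,-17],-0.2],[[375,470,200],[0,0,-17],-0.2],[[375,470,200],[0,0,-17],-0.2],[[375,470,200],[0,0,-17],-0.2],[[375,470,200],[0,0,-17],-0.2],[[375,470,200],[0,0,-17],-0.2],[[375,470,200],[0,0,-17],-0.2],[[375,470,200],[0,0,-17],-0.2],[[375,470,200],[0,0,-17],-0.2],[[375,470,200],[0,0,-17],-0.2]]'
python3 - <<'E'
from h import *
s=env.get_state(); print(s["qpos"].round(2),s["width"])
p=env.grab_frame("wrist"); save(p,"w1"); print(p["fov_y"],p["R"],p["t"], -np.array(p["R"]).T@p["t"])
E
```

```text
time_s: 3.43
position: [0.5801, -0.0134, 0.3917]
tool_rot: [3.137, 0.166, -0.002]
contact_force: [-0.4, -0.3, -0.8]
width: 0.0513
[-0.15  0.4   0.9  -0.    1.84  1.31] 0.05132718643839592
62.39586660755582 [[ 0.10658259 -0.99430264  0.0015501 ]
 [-0.95586987 -0.10203335  0.27550316]
 [-0.27377536 -0.03084554 -0.96129891]] [-0.07636032  0.4615388   0.72807914] [ 0.64863985 -0.00637493  0.57286465]
```

View pics/w1.png

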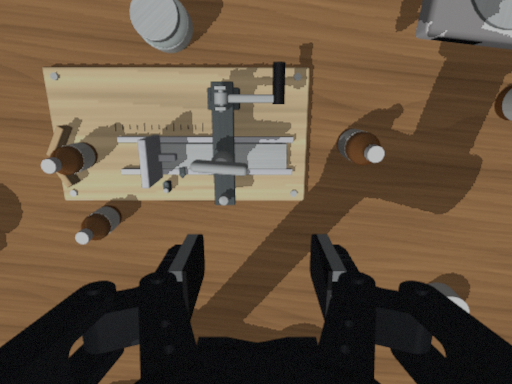

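Run:
```python
from h import *
p=env.grab_frame("wrist"); np.savez("w1.npz",**{k:p[k] for k in("pixels","depth","R","t","fov_y","cx","cy")}); C=cloud(p); z=C[...,2]; w=p["pixels"].astype(int)
m=(abs(z-0.018)<0.008)&(w[...,0]>110)&(np.indices(z.shape)[0]<215)&(np.indices(z.shape)[1]<320)
n,l,st,ct=cv2.connectedComponentsWithStats(m.astype(np.uint8)); i=1+np.argmax(st[1:,4]);m=l==i
q=C[m][:,:2].astype(np.float32); R=cv2.minAreaRect(q); print(R)
for nm,cond in [("wing",(z>.135)&(z<.155)),("post",(z>.084)&(z<.098)),("strap",(z>.062)&(z<.078)),("plate",(z>.1)&(z<.115)),("lever",(z>.08)&(z<.1))]:
    mm=cond&(np.indices(z.shape)[0]<210)&(C[...,0]>.45)&(C[...,0]<.72)&(C[...,1]>-.09)&(C[...,1]<.2)
    n,l,st,ct=cv2.connectedComponentsWithStats(mm.astype(np.uint8))
    for i in range(1,n):
        if st[i,4]>15:
            q=C[l==i]; print(nm,st[i,4],ct[i].round(1),q.mean(0).round(4),cv2.minAreaRect(q[:,:2].astype(np.float32)))
a=cv2.cvtColor(p["pixels"],cv2.COLOR_RGB2BGR); cv2.imwrite("pics/w1z.png",cv2.resize(a[70:215,100:310],None,fx=3.8,fy=3.8,interpolation=cv2.INTER_CUBIC))
for t in ["pointer","mark_tip","lever_grip","lever_pivot","nut_grip","plate_top"]:
    for o in env.recognise(p,t)[:2]:
        r,c=o["location"];print(t,round(o["conf"],2),[r,c],C[int(r),int(c)].round(4))
```

```text
((0.5714821815490723, 0.15056771039962769), (0.2275630682706833, 0.37902408838272095), 6.069663047790527)
wing 565 [217.8 167.9] [0.5542 0.0367 0.1414] ((0.5530335307121277, 0.03738126531243324), (0.01465649250894785, 0.07979177683591843), 1.7449007034301758)
post 82 [152.9  37.6] [0.7178 0.1454 0.0886] ((0.7174376845359802, 0.14596880972385406), (0.005083942320197821, 0.03250129148364067), 0.07347092032432556)
post 875 [266.   88.2] [ 0.6674 -0.019   0.0896] ((0.674365222454071, -0.002627376466989517), (0.05763411149382591, 0.08271973580121994), 5.427761077880859)
post 267 [219.5  97.3] [0.6479 0.0471 0.0896] ((0.6482167840003967, 0.047129105776548386), (0.0367174856364727, 0.017527837306261063), 6.4438629150390625)
post 144 [149.4 159.7] [0.5445 0.1472 0.0909] ((0.5424382090568542, 0.14709234237670898), (0.07395630329847336, 0.009210954420268536), 12.337102890014648)
post 29 [225.4 153.9] [0.5661 0.0318 0.0903] ((0.5650389194488525, 0.03266246244311333), (0.02836228348314762, 0.008045697584748268), 68.64008331298828)
post 74 [222.7 199.3] [0.4925 0.0306 0.0889] ((0.4921877384185791
[... 1418 characters left out ...]
414), (0.07400906831026077, 0.009631723165512085), 12.672666549682617)
lever 43 [225.  153.7] [0.5663 0.0324 0.0908] ((0.5647832751274109, 0.03394242748618126), (0.029689572751522064, 0.009823286905884743), 74.6946792602539)
lever 83 [222.8 198.8] [0.4931 0.0305 0.0881] ((0.4924547076225281, 0.030995270237326622), (0.014152143150568008, 0.014533251523971558), 49.97271728515625)
mark_tip 0.5 [182.3, 165.0] [0.497  0.1368 0.0379]
lever_grip 0.47 [126.2, 185.8] [0.5944 0.1106 0.0175]
lever_pivot 0.93 [131.0, 180.7] [0.585  0.1188 0.0176]
nut_grip 0.66 [167.7, 218.7] [0.5558 0.0364 0.1432]
plate_top 0.72 [294.7, 448.9] [ 0.3342 -0.4088  0.0446]
plate_top 0.6 [154.1, 186.7] [0.549  0.1036 0.0333]
```

View pics/w1z.png

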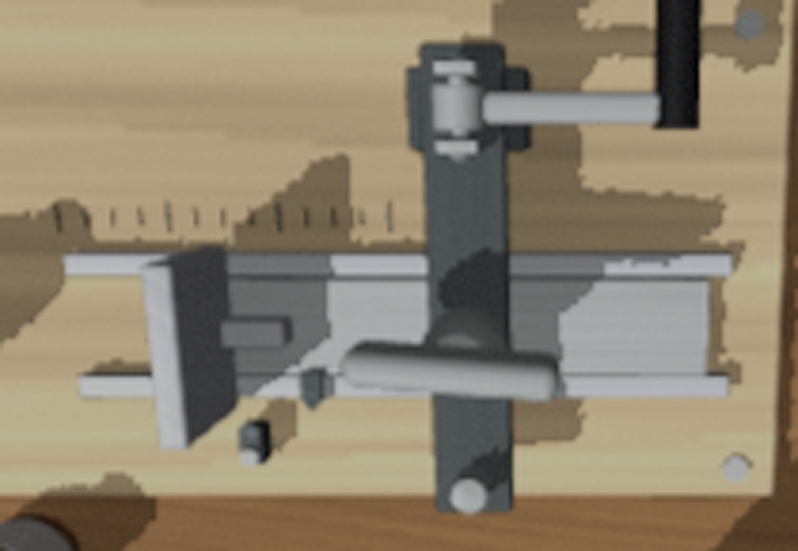

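```bash
cat >> h.py <<'E'
O=np.array([.5538,.0372]); a=np.radians(96.0); JX=np.array([np.cos(a),np.sin(a)]); JY=np.array([-np.sin(a),np.cos(a)])
def tojig(X): X=np.asarray(X); d=X[...,:2]-O; return np.stack([d@JX*1000,d@JY*1000,X[...,2]*1000],-1)
def toworld(j): j=np.asarray(j,float); xy=O+j[0]/1000*JX+j[1]/1000*JY; return np.array([*xy,j[2]/1000])
E
python3 - <<'E'
from h import *
p=dict(np.load("w1.npz")); C=cloud(p); J=tojig(C); w=p["pixels"].astype(int).sum(-1)
m=(w<120)&(J[...,2]>60)&(J[...,2]<130)&(J[...,0]<-50)&(J[...,0]>-130)&(J[...,1]<-80)
q=J[m]; print(len(q),q.mean(0),np.percentile(q,[2,50,98],axis=0))
rr=np.argwhere(m); print(rr.min(0),rr.max(0))
print(toworld([-85,-125,84]))
m=(J[...,2]>90)&(J[...,2]<130)&(abs(J[...,1])<60)&(J[...,0]>60)&(J[...,0]<160); q=J[m]; print("plate",np.percentile(q,[2,50,98],axis=0))
for (r,c,z) in [(70+372/3.8,100+312/3.8,.034),(70+425/3.8,100+258/3.8,.038)]:
    print(tojig(planez(p,r,c,z)))
E
```

```text
442 [ -85.13527857 -116.29452375   91.0109249 ] [[ -92.94883325 -142.38082134   86.68291591]
 [ -84.987388   -117.05820899   91.33880745]
 [ -77.7490122   -88.11523928   93.58534437]]
[ 62 272] [102 284]
[ 0.68700016 -0.0342683   0.084     ]
plate [[109.46674157 -35.89360024  90.92527907]
 [112.89315019  -1.76881351 106.39115695]
 [121.07861202  34.99111298 108.43366747]]
[74.54143534 21.8992087  34.        ]
[99.87379765 45.7853096  38.        ]
```

```bash
python3 -m jog '[[[40,-8,-30],[0,0,0],-0.2],[[75,-15,-60],[0,0,0],-0.2],[[107,-21,-90],[0,0,0],-0.2],[[107,-21,-130],[0,0,0],-0.2],[[107,-21,-170],[0,0,0],-0.2],[[107,-21,-210],[0,0,0],-0.2],[[107,-21,-245],[0,0,0],-0.2],[[107,-21,-245],[0,0,0],-0.2],[[107,-21,-245],[0,0,0],-0.2]]' 20
python3 - <<'E'
from h import *
p=env.grab_frame("wrist"); save(p,"w2"); s=env.get_state();print(s["position"],s["contact_force"])
E
```

```text
time_s: 4.58
position: [0.6861, -0.0343, 0.1456]
tool_rot: [-3.136, -0.164, 0.008]
contact_force: [-0.0, -0.5, 1.0]
width: 0.0513
[ 0.68810771 -0.03454621  0.14901755] [0.38882581 0.06656627 0.83824797]
```

View pics/w2.png

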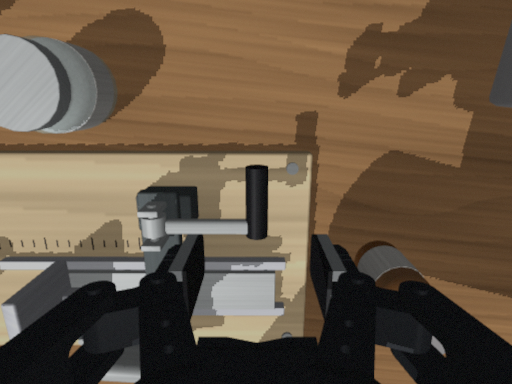

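```bash
python3 -m jog '[[[0,0,-35],[0,0,0],-0.2],[[0,0,-65],[0,0,0],-0.2],[[0,0,-82],[0,0,0],-0.2],[[0,0,-82],[0,0,0],-0.2],[[0,0,-82],[0,0,0],1],[[0,0,-82],[0,0,0],1],[[0,0,-82],[0,0,0],1],[[0,0,-82],[0,0,0],1],[[0,0,-82],[0,0,0],1],[[0,0,-82],[0,0,0],1]]' 20
python3 - <<'E'
from h import *
p=env.grab_frame("wrist"); save(p,"w3"); s=env.get_state();print(s["position"],s["contact_force"],s["width"])
E
```

```text
time_s: 5.47
position: [0.6877, -0.0342, 0.0661]
tool_rot: [3.137, 0.165, 0.002]
contact_force: [-0.4, -0.7, 0.2]
width: -0.0
[ 0.68754795 -0.0342193   0.06576416] [-0.17187706 -0.34870066  0.3450036 ] 0.00016467768895107648
```

View pics/w3.png

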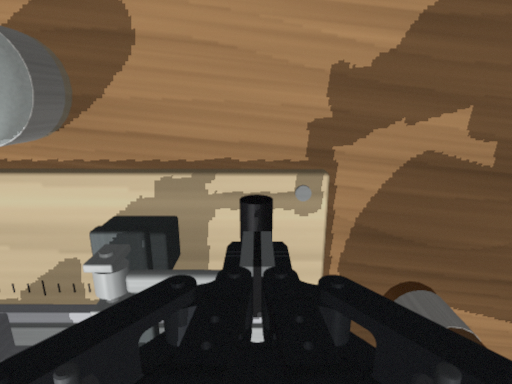

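Run:
```python
from h import *
p=env.grab_frame("wrist"); C=cloud(p); J=tojig(C)
for r in range(196,330,8): print(r,J[r,256].round(0),J[r,262].round(0), J[r,248].round(0))
for c in range(100,240,15): print(c,J[280,c].round(0))
p=env.grab_frame("top"); save(p,"top3")
p=env.grab_frame("scene"); a=cv2.cvtColor(p["pixels"],cv2.COLOR_RGB2BGR); cv2.imwrite("pics/scene3z.png",cv2.resize(a[130:290,150:350],None,fx=4,fy=3.75,interpolation=cv2.INTER_CUBIC))
```

```text
196 [ -85. -144.   79.] [ -88. -144.   80.] [ -85. -194.  247.]
204 [ -85. -144.   94.] [ -88. -143.   92.] [ -81. -143.   91.]
212 [ -85. -139.   93.] [ -88. -139.   91.] [ -81. -140.   93.]
220 [ -85. -135.   92.] [ -88. -135.   91.] [ -81. -134.   91.]
228 [ -85. -131.   93.] [ -88. -130.   93.] [ -81. -130.   91.]
236 [ -85. -135.  114.] [ -88. -136.  115.] [ -82. -136.  116.]
244 [ -85. -136.  123.] [ -88. -136.  123.] [ -82. -136.  124.]
252 [ -85. -136.  130.] [ -88. -135.  130.] [ -82. -135.  130.]
260 [ -85. -135.  137.] [ -88. -136.  137.] [ -82. -136.  137.]
268 [ -85. -135.  142.] [ -87. -135.  141.] [ -82. -135.  142.]
276 [ -85. -131.  141.] [ -87. -132.  142.] [ -82. -137.  150.]
284 [ -85. -128.  141.] [ -87. -131.  146.] [ -83. -137.  156.]
292 [ -85. -125.  142.] [ -87. -130.  150.] [ -83. -136.  158.]
300 [ -85. -121.  142.] [ -87. -128.  151.] [ -83. -132.  157.]
308 [ -85. -117.  141.] [ -87. -124.  150.] [ -82. -126.  153.]
316 [ -85. -113.  140.] [ -87. -121.  151.] [ -82. -122.  152.]
324 [-85. -21.  29.] [ -87. -117.  150.] [ -82. -119.  153.]
100 [  3. -97.  89.]
115 [ -5. -97.  88.]
130 [-14. -97.  88.]
145 [-23. -97.  89.]
160 [-31. -97.  88.]
175 [ -59. -138.  155.]
190 [ -63. -136.  153.]
205 [-56. -97.  88.]
220 [ -73. -136.  152.]
235 [ -78. -137.  154.]
```

View pics/scene3z.png

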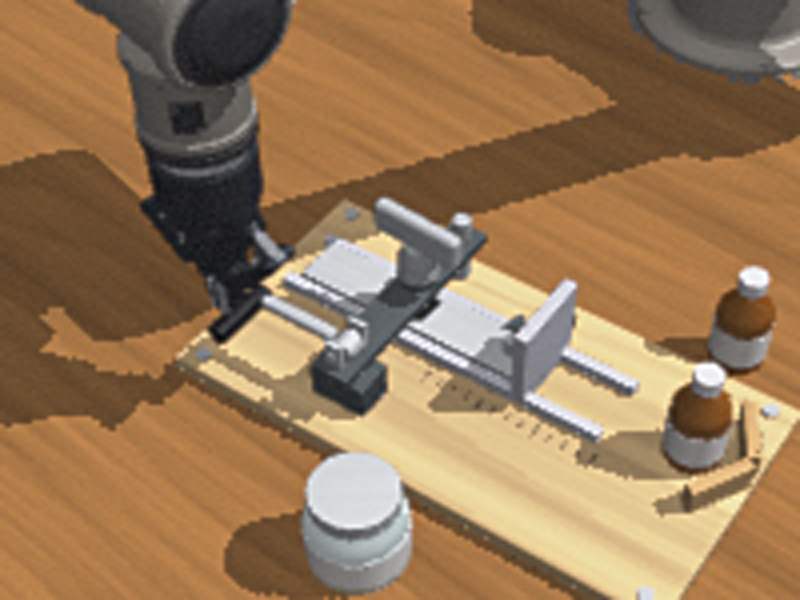

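Run:
```python
from h import *
p=dict(np.load("w1.npz")); C=cloud(p); J=tojig(C); T=tojig(np.array([.5801,-.0134,.3917])); D=J-T
for r in range(232,312,8):
    print(r,[ (c,D[r,c].round(0).tolist()) for c in (172,180,188,196,202) if D[r,c,2]>-100])
p=env.grab_frame("wrist"); C=cloud(p); J=tojig(C)
m=(abs(J[...,0]+85)<10)&(J[...,1]>-137)&(J[...,1]<-110)&(J[...,2]>95); print(J[m][:,2].min())
```

```text
232 []
240 [(188, [29.0, -10.0, 53.0]), (196, [26.0, -9.0, 52.0]), (202, [25.0, -6.0, 45.0])]
248 [(172, [37.0, -6.0, 53.0]), (180, [30.0, -11.0, 63.0]), (188, [27.0, -10.0, 62.0]), (196, [-1.0, -68.0, 181.0]), (202, [25.0, -3.0, 46.0])]
256 [(172, [35.0, -6.0, 60.0]), (180, [29.0, -10.0, 68.0]), (188, [26.0, -10.0, 68.0]), (196, [25.0, -6.0, 60.0]), (202, [25.0, 2.0, 46.0])]
264 [(172, [31.0, -10.0, 75.0]), (180, [28.0, -10.0, 74.0]), (188, [25.0, -10.0, 75.0]), (196, [25.0, -2.0, 61.0]), (202, [25.0, 5.0, 47.0])]
272 [(172, [30.0, -9.0, 79.0]), (180, [27.0, -9.0, 80.0]), (188, [24.0, -8.0, 77.0]), (196, [25.0, 1.0, 62.0]), (202, [25.0, 9.0, 49.0])]
280 [(172, [27.0, -11.0, 88.0]), (180, [27.0, -6.0, 79.0]), (188, [25.0, -5.0, 77.0]), (196, [25.0, 4.0, 63.0])]
288 [(172, [26.0, -11.0, 92.0]), (180, [26.0, -5.0, 83.0]), (188, [25.0, -1.0, 77.0]), (196, [25.0, 7.0, 64.0])]
296 [(172, [25.0, -11.0, 96.0]), (180, [23.0, -11.0, 96.0]), (188, [24.0, 1.0, 79.0]), (196, [25.0, 12.0, 63.0])]
304 [(172, [22.0, -16.0, 107.0]), (180, [20.0, -16.0, 108.0]), (188, [25.0, 5.0, 78.0])]
107.6422886082707
```

The reading of the TCP and the pictures disagree. The shut tips stand about 42 mm above the reported TCP (z 108 mm by wrist depth, with the handle top at 93 mm), so the fingers closed above the handle. I'll go by the depth: open, go 43 mm lower and grip again.

```bash
python3 -m jog '[[[0,0,0],[0,0,0],-0.2],[[0,0,0],[0,0,0],-0.2],[[0,0,0],[0,0,0],-0.2],[[0,0,0],[0,0,0],-0.2],[[0,0,-10],[0,0,0],-0.2],[[0,0,-26],[0,0,0],-0.2],[[0,0,-43],[0,0,0],-0.2],[[0,0,-43],[0,0,0],-0.2],[[0,0,-43],[0,0,0],1],[[0,0,-43],[0,0,0],1],[[0,0,-43],[0,0,0],1],[[0,0,-43],[0,0,0],1],[[0,0,-43],[0,0,0],1]]' 20
python3 - <<'E'
from h import *
p=env.grab_frame("wrist"); save(p,"w4"); s=env.get_state();print(s["position"],s["contact_force"],s["width"])
E
```

```text
time_s: 6.8
position: [0.688, -0.0337, 0.0234]
tool_rot: [-3.137, -0.165, -0.003]
contact_force: [-0.3, 2.8, 2.3]
width: 0.0171
[ 0.68801946 -0.03368033  0.02334015] [0.05657953 3.70390768 3.45631095] 0.017181065105918727
```

View pics/w4.png

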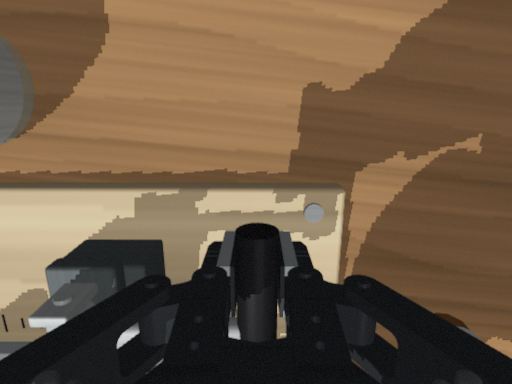

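```bash
python3 -m jog '[[[0,1,11],[0,0,0],1],[[0,3,21],[0,0,0],1],[[0,6,31],[0,0,0],1],[[-1,10,41],[0,0,0],1],[[-2,16,50],[0,0,0],1],[[-2,23,58],[0,0,0],1],[[-3,30,65],[0,0,0],1],[[-4,39,72],[0,0,0],1],[[-5,48,77],[0,0,0],1],[[-6,58,81],[0,0,0],1]]' 20
python3 - <<'E'
from h import *
p=env.grab_frame("wrist"); save(p,"w5"); s=env.get_state();print(s["position"],s["contact_force"],s["width"])
E
```

```text
time_s: 7.68
position: [0.6835, 0.0188, 0.1091]
tool_rot: [3.13, 0.161, 0.012]
contact_force: [-1.8, -11.2, 13.5]
width: 0.0173
[0.68325012 0.02198068 0.10980972] [-3.86363197 -8.27728381 17.65580353] 0.016915349044085842
```

View pics/w5.png

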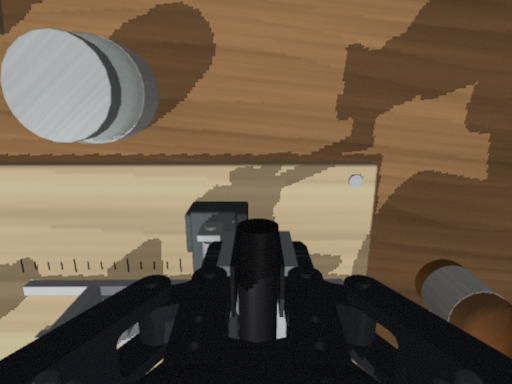

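```bash
python3 -m jog '[[[-1,11,2],[0,0,0],1],[[-2,21,4],[0,0,0],1],[[-3,27,4],[0,0,0],1],[[-4,33,4],[0,0,0],1],[[-4,38,3],[0,0,0],1],[[-5,42,3],[0,0,0],1],[[-5,45,2],[0,0,0],1],[[-5,45,2],[0,0,0],1]]' 20
python3 - <<'E'
from h import *
p=env.grab_frame("wrist"); save(p,"w6"); s=env.get_state();print(s["position"],s["contact_force"],s["width"])
E
```

```text
time_s: 8.4
position: [0.6783, 0.0659, 0.1094]
tool_rot: [3.132, 0.164, 0.01]
contact_force: [0.7, -9.5, 12.3]
width: 0.0172
[0.67830267 0.06593409 0.10936087] [ 1.58438729 -9.03016718 11.39647773] 0.017111783760286825
```

View pics/w6.png

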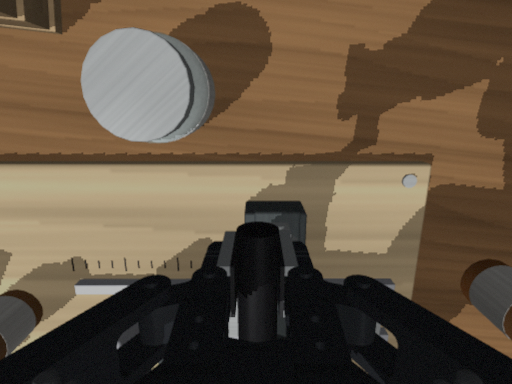

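```bash
python3 -m jog '[[[0,-3,3],[0,0,0],-0.2],[[0,-3,3],[0,0,0],-0.2],[[0,-3,3],[0,0,0],-0.2],[[0,-3,3],[0,0,0],-0.2],[[0,-3,40],[0,0,0],-0.2],[[0,-3,80],[0,0,0],-0.2],[[-40,20,100],[0,0,0],-0.2],[[-75,45,110],[0,0,0],-0.2],[[-110,65,110],[0,0,0],-0.2],[[-136,82,110],[0,0,0],-0.2],[[-136,82,110],[0,0,0],-0.2],[[-136,82,110],[0,0,0],-0.2]]' 20
python3 - <<'E'
from h import *
p=env.grab_frame("wrist"); save(p,"w7"); s=env.get_state();print(s["position"],s["contact_force"],s["width"],s["qpos"].round(2))
C=cloud(p);J=tojig(C)
m=(J[...,2]>95)&(J[...,2]<120)&(abs(J[...,1])<60)&(J[...,0]>80)&(J[...,0]<160); print(np.median(J[m],0),m.sum())
p=env.grab_frame("scene"); a=cv2.cvtColor(p["pixels"],cv2.COLOR_RGB2BGR); cv2.imwrite("pics/scene7z.png",cv2.resize(a[130:290,150:350],None,fx=4,fy=3.75,interpolation=cv2.INTER_CUBIC))
C=cloud(p);J=tojig(C)
m=(J[...,2]>120)&(J[...,2]<185)&(J[...,1]<-80)&(J[...,1]>-160)&(abs(J[...,0])<60);print(m.sum(),np.percentile(J[m],[5,50,95],axis=0).round(0))
E
```

```text
time_s: 9.45
position: [0.5387, 0.1523, 0.2157]
tool_rot: [-3.137, -0.17, 0.0]
contact_force: [0.7, -0.0, -0.6]
width: 0.0512
[0.54010359 0.15143134 0.21551605] [ 0.58565688 -0.76384838  0.32509177] 0.05121063366709359 [ 0.14  0.39  1.38 -0.    1.37  1.6 ]
[116.09753022  -1.40640436 107.2060192 ] 1006
151 [[  11. -144.  131.]
 [  20. -114.  174.]
 [  26.  -89.  177.]]
```

View pics/w7.png

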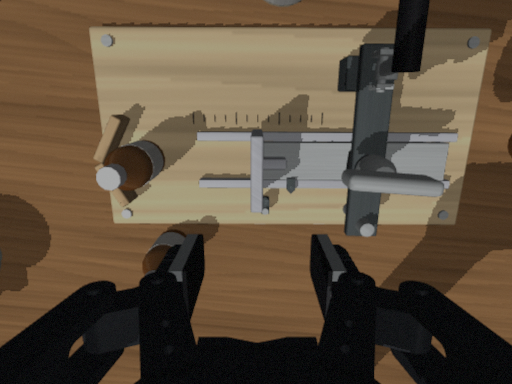

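View pics/scene7z.png

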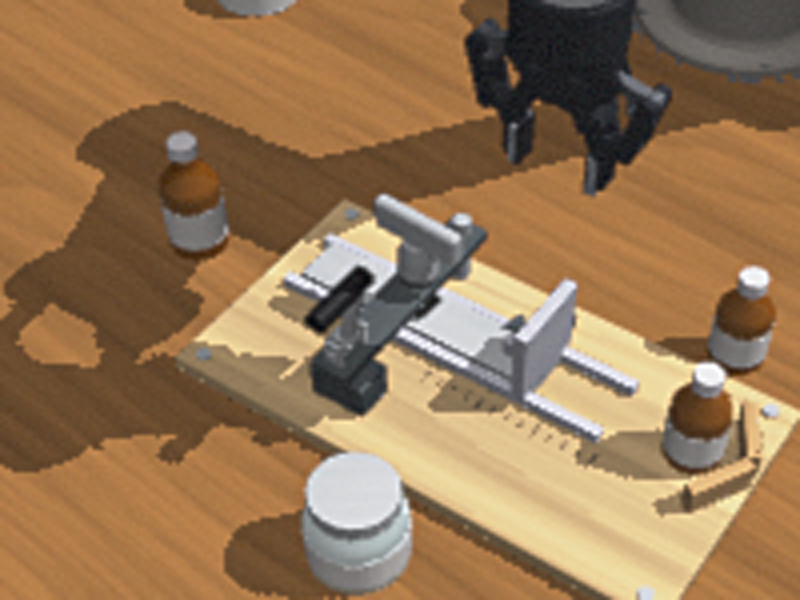

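Run:
```python
from h import *
p=env.grab_frame("wrist");C=cloud(p);J=tojig(C)
print([J[163,c].round(0).tolist() for c in (268,275,282)])
a=cv2.cvtColor(p["pixels"],cv2.COLOR_RGB2BGR); cv2.imwrite("pics/w7z.png",cv2.resize(a[165:225,240:315],None,fx=10,fy=10,interpolation=cv2.INTER_NEAREST))
for r in range(172,216,4): print(r,[tuple(J[r,c].round(0).astype(int).tolist()) for c in range(258,300,5)])
```

```text
[[101.0, -3.0, 52.0], [94.0, -3.0, 53.0], [86.0, -3.0, 52.0]]
172 [(113, -4, 106), (106, 12, 33), (100, 12, 33), (95, 12, 34), (89, 12, 34), (83, 12, 33), (77, 12, 34), (71, 12, 33), (65, 12, 33)]
176 [(112, -1, 107), (106, 16, 34), (100, 16, 35), (94, 16, 34), (89, 16, 33), (83, 17, 33), (77, 16, 35), (71, 16, 33), (65, 16, 34)]
180 [(112, 4, 106), (106, 21, 33), (100, 21, 34), (94, 21, 34), (89, 21, 34), (83, 21, 33), (77, 21, 36), (71, 21, 36), (114, -68, 397)]
184 [(112, 7, 107), (106, 28, 28), (100, 27, 29), (94, 27, 30), (88, 27, 28), (82, 27, 30), (77, 25, 38), (71, 25, 38), (64, 27, 30)]
188 [(112, 11, 108), (106, 32, 30), (100, 32, 30), (94, 32, 30), (88, 33, 28), (82, 32, 28), (77, 30, 37), (70, 32, 28), (64, 32, 30)]
192 [(112, 15, 108), (106, 41, 17), (99, 41, 16), (93, 41, 17), (87, 40, 19), (81, 40, 18), (77, 35, 38), (68, 40, 18), (62, 41, 16)]
196 [(112, 19, 107), (106, 46, 18), (99, 46, 17), (93, 46, 17), (87, 46, 18), (81, 45, 19), (74, 46, 17), (68, 46, 18), (62, 45, 19)]
200 [(112, 23, 106), (106, 45, 36), (99, 51, 18), (93, 50, 19), (87, 51, 17), (81, 51, 17), (74, 51, 17), (68, 51, 16), (62, 51, 18)]
204 [(112, 27, 108), (106, 50, 36), (99, 56, 17), (93, 56, 18), (87, 57, 16), (80, 56, 18), (74, 56, 17), (68, 56, 18), (62, 56, 19)]
208 [(112, 31, 107), (106, 55, 37), (99, 62, 17), (93, 61, 18), (87, 61, 19), (80, 62, 17), (74, 62, 17), (68, 61, 19), (61, 61, 18)]
212 [(112, 35, 107), (106, 59, 39), (99, 67, 17), (93, 67, 18), (87, 67, 18), (80, 67, 18), (74, 67, 18), (67, 67, 17), (61, 67, 18)]
```

View pics/w7z.png

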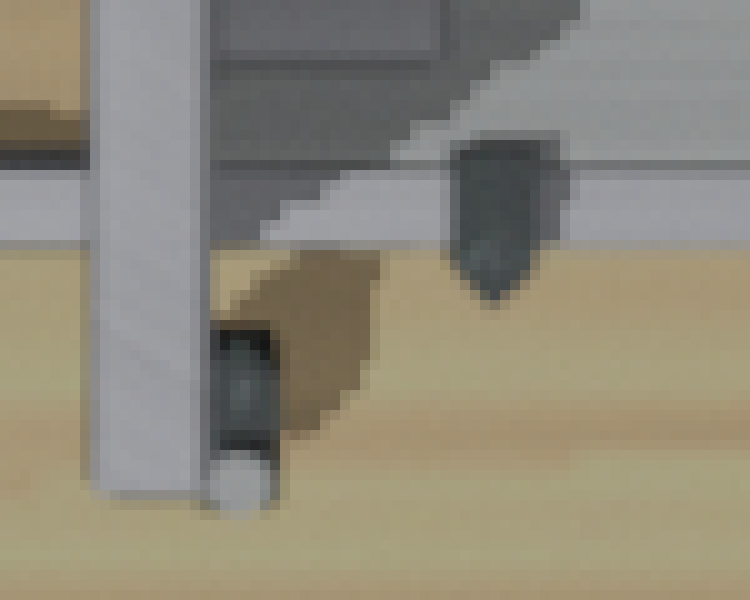

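Run:
```python
from h import *
p=env.grab_frame("wrist")
print(tojig(planez(p,194.5,289.2,.037)), [tojig(planez(p,r,c,.038)).round(1) for r,c in((199,264),(205,264.5),(212,264))])
p=dict(np.load("w1.npz")); a=cv2.cvtColor(p["pixels"],cv2.COLOR_RGB2BGR); cv2.imwrite("pics/w1zz.png",cv2.resize(a[155:200,150:200],None,fx=13,fy=13,interpolation=cv2.INTER_NEAREST))
```

```text
[74.77928675 37.7371823  37.        ] [array([104.5,  43. ,  38. ]), array([103.9,  50.5,  38. ]), array([104.4,  59.3,  38. ])]
```

View pics/w1zz.png

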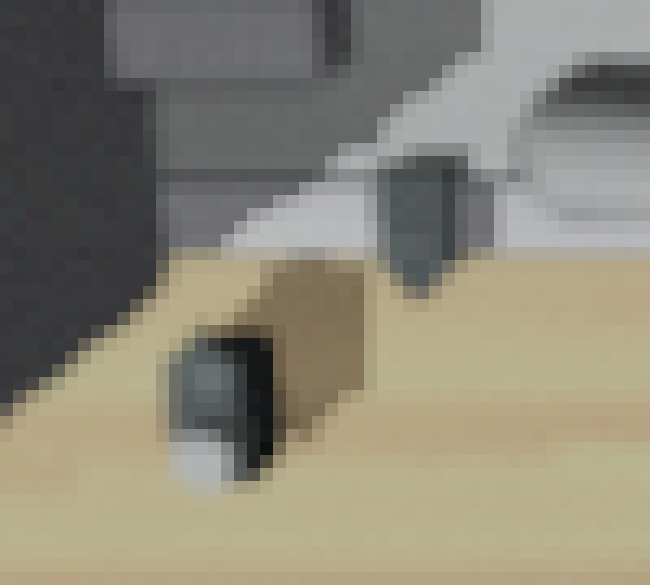

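```bash
python3 -m jog '[[[1,1,-40],[0,0,0],-0.4],[[1,1,-80],[0,0,0],-0.4],[[1,1,-120],[0,0,0],-0.4],[[1,1,-150],[0,0,0],-0.4],[[1,1,-169],[0,0,0],-0.4],[[1,1,-169],[0,0,0],-0.4],[[1,1,-169],[0,0,0],1],[[1,1,-169],[0,0,0],1],[[1,1,-169],[0,0,0],1],[[1,1,-169],[0,0,0],1],[[1,1,-169],[0,0,0],1],[[1,1,-169],[0,0,0],1]]' 30
python3 - <<'E'
from h import *
p=env.grab_frame("wrist"); save(p,"w8"); s=env.get_state();print(s["position"],s["contact_force"],s["width"],s["qpos"].round(2))
E
```

```text
time_s: 10.65
position: [0.5427, 0.1522, 0.048]
tool_rot: [-3.137, -0.165, -0.006]
contact_force: [0.1, 1.2, 6.4]
width: 0.0114
[0.54275    0.15217923 0.04805587] [0.28350797 1.15469672 6.24475985] 0.010989394346951701 [0.14 0.56 1.61 0.   0.97 1.6 ]
```

View pics/w8.png

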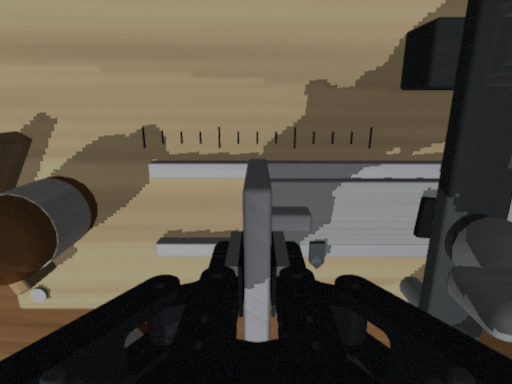

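```bash
python3 -m jog '[[[-0.4,4,0],[0,0,0],1],[[-0.8,8,0],[0,0,0],1],[[-1.3,12,0],[0,0,0],1],[[-1.7,16,0],[0,0,0],1],[[-2.1,20,0],[0,0,0],1],[[-2.5,24,0],[0,0,0],1],[[-2.6,25,0],[0,0,0],1],[[-2.6,25,0],[0,0,0],1]]' 30
python3 - <<'E'
from h import *
p=env.grab_frame("wrist"); save(p,"w9"); s=env.get_state();print(s["position"],s["contact_force"],s["width"])
a=cv2.cvtColor(p["pixels"],cv2.COLOR_RGB2BGR); cv2.imwrite("pics/w9z.png",cv2.resize(a[235:300,270:350],None,fx=9,fy=9,interpolation=cv2.INTER_NEAREST))
E
```

```text
time_s: 11.37
position: [0.5402, 0.176, 0.048]
tool_rot: [3.136, 0.165, 0.006]
contact_force: [0.2, -4.0, 6.4]
width: 0.0116
[0.54021803 0.17598148 0.04799262] [ 1.13485414 -4.15615436  7.48282939] 0.011416374691812179
```

View pics/w9z.png

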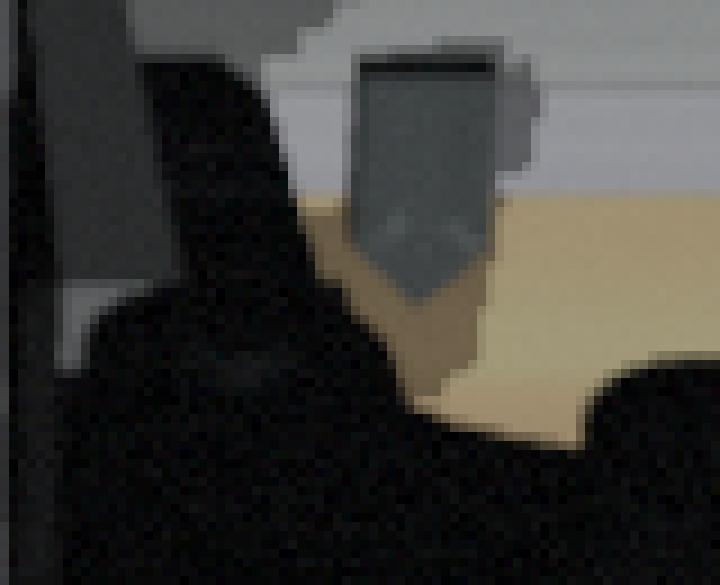

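```bash
python3 -m jog '[[[-0.2,1.5,0],[0,0,0],1],[[-0.3,3,0],[0,0,0],1],[[-0.3,3,0],[0,0,0],1],[[-0.3,3,0],[0,0,0],1]]' 30
python3 - <<'E'
from h import *
p=env.grab_frame("wrist"); save(p,"w10"); s=env.get_state();print(s["position"],s["contact_force"],s["width"])
a=cv2.cvtColor(p["pixels"],cv2.COLOR_RGB2BGR); a=np.clip(a.astype(int)*1.7,0,255).astype(np.uint8); cv2.imwrite("pics/w10z.png",cv2.resize(a[235:300,270:350],None,fx=9,fy=9,interpolation=cv2.INTER_NEAREST))
E
```

```text
time_s: 11.75
position: [0.5399, 0.1788, 0.048]
tool_rot: [3.136, 0.165, 0.006]
contact_force: [1.0, -5.2, 6.5]
width: 0.0113
[0.53993906 0.17874913 0.04800537] [ 0.64638305 -6.02083466  6.62141944] 0.010875855988750951
```

View pics/w10z.png

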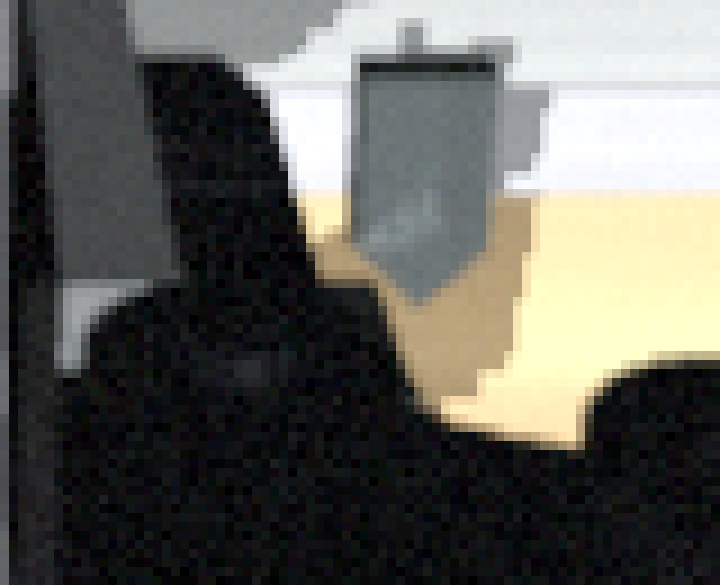

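Run:
```python
from h import *
p=env.grab_frame("wrist"); J=tojig(cloud(p))
for r in range(262,284,2): print(r,[tuple(J[r,c].round(0).astype(int).tolist()) for c in range(306,322,2)])
print(tojig(planez(p,268.3,316.7,.037)))
q=env.grab_frame("scene");a=cv2.cvtColor(q["pixels"],cv2.COLOR_RGB2BGR);r,c=map(int,proj(q,toworld([105,45,38])));print(r,c)
cv2.imwrite("pics/s10.png",cv2.resize(a[r-30:r+30,c-40:c+40],None,fx=9,fy=9,interpolation=cv2.INTER_NEAREST))
```

```text
262 [(105, 45, 17), (103, 45, 17), (106, 34, 37), (104, 34, 37), (103, 34, 37), (102, 34, 38), (100, 34, 37), (99, 34, 38)]
264 [(105, 46, 18), (103, 47, 17), (102, 46, 18), (104, 35, 38), (103, 35, 38), (101, 36, 36), (100, 36, 37), (99, 35, 38)]
266 [(105, 46, 20), (104, 47, 19), (102, 47, 19), (101, 48, 18), (103, 36, 39), (102, 37, 38), (100, 37, 37), (94, 48, 18)]
268 [(124, -12, 128), (104, 46, 23), (103, 47, 22), (100, 49, 18), (99, 49, 18), (102, 38, 38), (96, 50, 17), (95, 49, 19)]
270 [(124, -12, 129), (124, -12, 129), (123, -12, 129), (102, 48, 24), (99, 51, 17), (97, 51, 18), (96, 51, 18), (94, 51, 18)]
272 [(125, -12, 131), (124, -12, 131), (123, -12, 131), (102, 47, 28), (99, 53, 17), (97, 52, 18), (96, 53, 17), (94, 53, 18)]
274 [(125, -12, 132), (124, -12, 131), (123, -12, 132), (123, -12, 132), (99, 54, 18), (97, 54, 18), (96, 54, 18), (94, 54, 18)]
276 [(125, -12, 133), (125, -13, 134), (124, -12, 133), (123, -12, 132), (102, 46, 35), (97, 56, 17), (95, 56, 17), (94, 56, 18)]
278 [(125, -12, 134), (125, -12, 135), (124, -11, 133), (123, -12, 135), (122, -12, 134), (97, 58, 17), (95, 58, 17), (94, 58, 17)]
280 [(126, -13, 137), (125, -11, 135), (124, -12, 135), (123, -12, 135), (123, -11, 135), (120, -7, 128), (95, 60, 18), (94, 60, 17)]
282 [(126, -12, 137), (125, -12, 137), (124, -12, 137), (124, -12, 137), (123, -12, 137), (121, -7, 129), (120, -7, 129), (119, -7, 128)]
[100.95905086  38.89265595  37.        ]
215 288
```

View pics/s10.png

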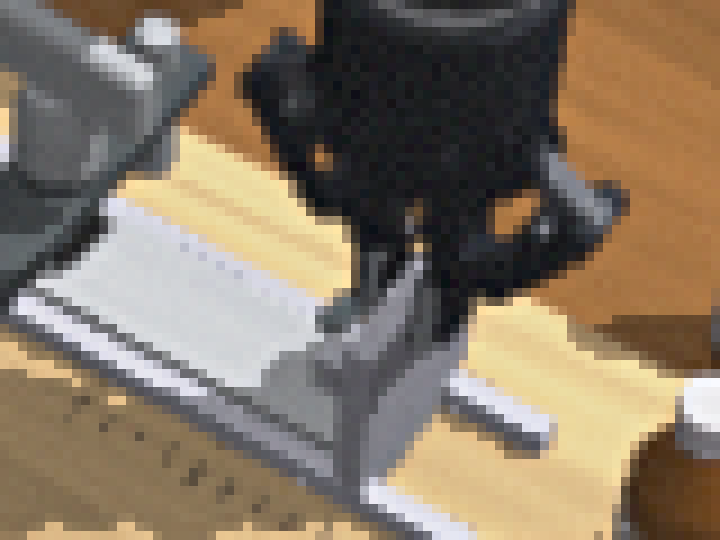

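```bash
python3 -m jog '[[[0,0,0],[0,0,0],-0.4],[[0,0,0],[0,0,0],-0.4],[[0,0,0],[0,0,0],-0.4],[[0,0,0],[0,0,0],-0.4],[[0,0,30],[0,0,0],-0.4],[[0,0,60],[0,0,0],-0.4],[[-28,-21,60],[0,0,0],-0.4],[[-56,-43,60],[0,0,0],-0.4],[[-56,-43,60],[0,0,0],-0.4],[[-56,-43,60],[0,0,0],-0.4]]' 30
python3 - <<'E'
from h import *
p=env.grab_frame("wrist"); save(p,"w11"); s=env.get_state();print(s["position"],s["contact_force"],s["width"])
r,c=map(int,proj(p,toworld([103,42,38])));print(r,c)
np.savez("w11.npz",**{k:p[k] for k in("pixels","depth","R","t","fov_y","cx","cy")})
a=cv2.cvtColor(p["pixels"],cv2.COLOR_RGB2BGR); a=np.clip(a.astype(int)*1.7,0,255).astype(np.uint8); cv2.imwrite("pics/w11z.png",cv2.resize(a[r-30:r+30,c-40:c+40],None,fx=9,fy=9,interpolation=cv2.INTER_NEAREST))
for t in ("pointer","mark_tip"):
  for o in env.recognise(p,t)[:2]: print(t,o)
E
```

```text
time_s: 12.73
position: [0.481, 0.1362, 0.1063]
tool_rot: [3.137, 0.164, -0.002]
contact_force: [1.2, -0.8, 0.2]
width: 0.0596
[0.4825582  0.13676289 0.10658015] [ 0.84545485 -0.42394303 -0.63454149] 0.059454906788560566
164 259
pointer {'location': [107.2, 267.6], 'conf': 0.76}
mark_tip {'location': [178.0, 256.9], 'conf': 0.88}
mark_tip {'location': [107.8, 265.6], 'conf': 0.24}
```

View pics/w11z.png

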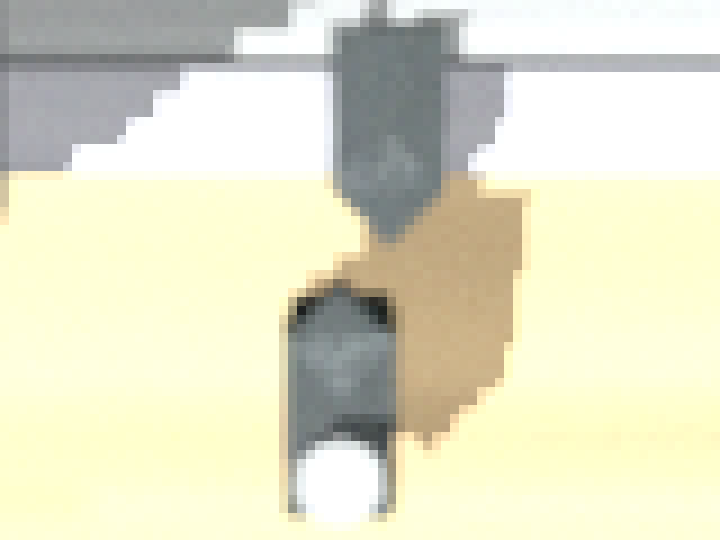

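Run:
```python
from h import *
p=dict(np.load("w11.npz")); r0,c0=164-30,259-40
f1=lambda x,y,z=.038: tojig(planez(p,r0+y/9-.5,c0+x/9-.5,z)).round(2)
print(f1(389,240),f1(342,285),f1(386.5,130),f1(342,360))
# slide rail direction check: rail edge in image
```

```text
[101.46  38.43  38.  ] [105.62  42.47  38.  ] [101.73  28.69  38.  ] [105.62  49.29  38.  ]
```

```bash
python3 -m jog '[[[28,21,0],[0,0,0],-0.4],[[56,43,0],[0,0,0],-0.4],[[56,43,0],[0,0,0],-0.4],[[56,43,-30],[0,0,0],-0.4],[[56,43,-60],[0,0,0],-0.4],[[56,43,-60],[0,0,0],-0.4],[[56,43,-60],[0,0,0],1],[[56,43,-60],[0,0,0],1],[[56,43,-60],[0,0,0],1],[[56,43,-60],[0,0,0],1],[[56,43,-60],[0,0,0],1],[[56,43,-60],[0,0,0],1]]' 30; python3 -m jog '[[[-0.2,2,0],[0,0,0],1],[[-0.4,4,0],[0,0,0],1],[[-0.4,4,0],[0,0,0],1],[[-0.4,4,0],[0,0,0],1],[[-0.4,4,0],[0,0,0],1]]' 30
```

```text
time_s: 13.88
position: [0.5398, 0.1798, 0.0481]
tool_rot: [-3.137, -0.165, -0.006]
contact_force: [0.4, -1.5, 6.7]
width: 0.0112
time_s: 14.3
position: [0.5395, 0.183, 0.0481]
tool_rot: [3.136, 0.165, 0.006]
contact_force: [-0.4, -4.4, 6.1]
width: 0.0115
```

```bash
python3 -m jog '[[[0,0,0],[0,0,0],-0.4],[[0,0,0],[0,0,0],-0.4],[[0,0,0],[0,0,0],-0.4],[[0,0,0],[0,0,0],-0.4],[[0,0,30],[0,0,0],-0.4],[[0,0,60],[0,0,0],-0.4],[[-28,-21,60],[0,0,0],-0.4],[[-56,-43,60],[0,0,0],-0.4],[[-56,-43,60],[0,0,0],-0.4],[[-56,-43,60],[0,0,0],-0.4]]' 30
cat >> h.py <<'E'
def align(name):
    p=env.grab_frame("wrist"); r,c=map(int,proj(p,toworld([105,42,38])));print(r,c)
    np.savez(name+".npz",**{k:p[k] for k in("pixels","depth","R","t","fov_y","cx","cy")})
    a=cv2.cvtColor(p["pixels"],cv2.COLOR_RGB2BGR); a=np.clip(a.astype(int)*1.7,0,255).astype(np.uint8); cv2.imwrite("pics/"+name+"z.png",cv2.resize(a[r-30:r+30,c-40:c+40],None,fx=9,fy=9,interpolation=cv2.INTER_NEAREST))
E
python3 -c "
from h import *
align('w12')"
```

```text
time_s: 15.13
position: [0.4806, 0.1402, 0.1064]
tool_rot: [3.137, 0.163, -0.001]
contact_force: [0.5, 0.7, 0.5]
width: 0.0598
164 262
```

View pics/w12z.png

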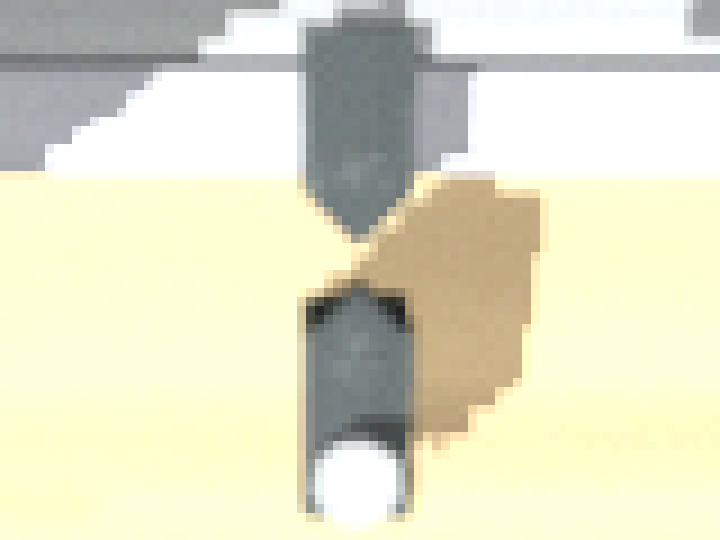

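```bash
python3 -m jog '[[[0,0,35],[0,0,7],-0.4],[[10,-15,70],[0,0,14],-0.4],[[20,-30,90],[0,0,21],-0.4],[[30,-45,90],[0,0,28],-0.4],[[40,-60,90],[0,0,35],-0.4],[[50,-75,90],[0,0,42],-0.4],[[60,-90,90],[0,0,49],-0.4],[[72,-102,90],[0,0,56],-0.4],[[72,-102,90],[0,0,63],-0.4],[[72,-102,90],[0,0,70],-0.4],[[72,-102,90],[0,0,77],-0.4],[[72,-102,90],[0,0,84],-0.4],[[72,-102,90],[0,0,85.8],-0.4],[[72,-102,90],[0,0,85.8],-0.4],[[72,-102,90],[0,0,85.8],-0.4]]' 30
python3 - <<'E'
from h import *
p=env.grab_frame("wrist"); save(p,"w13"); s=env.get_state();print(s["position"],s["contact_force"],s["torque"],s["width"],s["qpos"].round(2))
C=cloud(p); m=(C[...,2]>.135)&(C[...,2]<.155)&(abs(C[...,0]-.554)<.06)&(abs(C[...,1]-.037)<.06)
q=C[m]; print(m.sum(),q.mean(0),cv2.minAreaRect(q[:,:2].astype(np.float32)))
E
```

```text
time_s: 16.43
position: [0.5548, 0.0392, 0.1961]
tool_rot: [2.187, 2.255, 0.001]
contact_force: [-0.2, 0.3, -0.3]
width: 0.0601
[0.554664   0.03909464 0.19606859] [-0.00825311  0.11584131  0.18625416] [0.02473777 0.00124467 0.02595191] 0.06002474499177788 [-0.07  0.4   1.43  0.    1.31 -0.1 ]
1744 [0.55225523 0.040203   0.1456349 ] ((0.55238276720047, 0.03828497976064682), (0.013729959726333618, 0.07847339659929276), 1.5160185098648071)
```

View pics/w13.png

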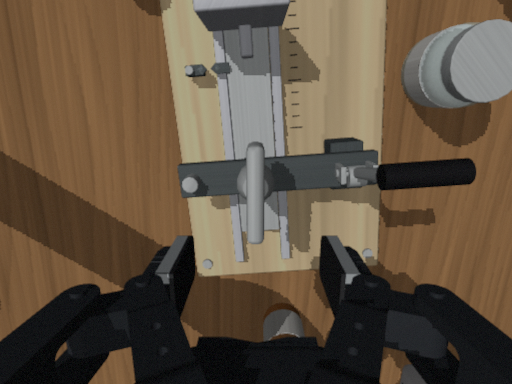

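```bash
python3 -m jog '[[[-2,-1,-40],[0,0,0],-0.6],[[-2,-1,-75],[0,0,0],-0.5],[[-2,-1,-100],[0,0,0],-0.2],[[-2,-1,-116],[0,0,0],0],[[-2,-1,-116],[0,0,0],0],[[-2,-1,-116],[0,0,0],1],[[-2,-1,-116],[0,0,0],1],[[-2,-1,-116],[0,0,0],1],[[-2,-1,-116],[0,0,0],1],[[-2,-1,-116],[0,0,0],1],[[-2,-1,-116],[0,0,0],1]]' 30
python3 - <<'E'
from h import *
for i in range(3):
    p=env.grab_frame("wrist");s=env.get_state();print(s["position"],s["contact_force"],s["torque"],s["width"],s["qpos"].round(2))
save(p,"w14")
E
```

```text
time_s: 17.4
position: [0.5536, 0.0378, 0.0817]
tool_rot: [2.184, 2.254, 0.004]
contact_force: [4.1, 0.5, 4.9]
width: 0.0136
[0.55359042 0.0377845  0.08167551] [3.17730461 0.38569932 5.70595862] [ 0.14601738 -0.37894876 -0.0115378 ] 0.013219852003527249 [-0.07  0.5   1.6   0.    1.04 -0.1 ]
[0.5535742  0.03780007 0.08164616] [3.28923071 0.23605396 6.27572944] [ 0.1292952  -0.42058925 -0.02595478] 0.013103922895515709 [-0.07  0.5   1.6   0.    1.04 -0.1 ]
[0.55357289 0.03778718 0.08163834] [4.3536631  0.58252219 5.58329397] [ 0.09684302 -0.43039959 -0.07071207] 0.01356221601242417 [-0.07  0.5   1.6   0.    1.04 -0.1 ]
```

View pics/w14.png

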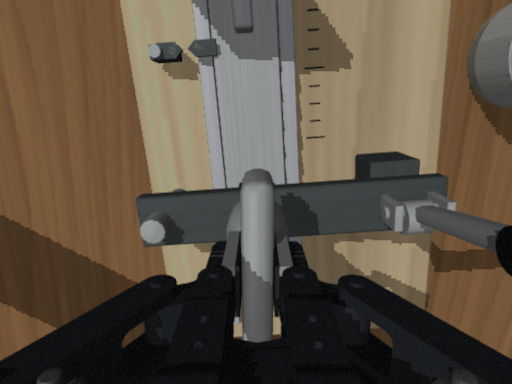

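```bash
cat >> h.py <<'E'
def feel(n=4):
    T=[];Fs=[]
    for i in range(n): env.grab_frame("wrist"); s=env.get_state(); T.append(s["torque"]);Fs.append(s["contact_force"])
    from scipy.spatial.transform import Rotation as R
    x=R.from_rotvec(s["tool_rot"]).as_matrix()[:,0]
    print("t",s["time_s"],"yaw",np.degrees(np.arctan2(x[1],x[0])).round(2),"pos",s["position"].round(4),"F",np.mean(Fs,0).round(1),"T",np.mean(T,0).round(3),"Tz",np.round([t[2] for t in T],2),s["width"].round(4))
E
python3 -m jog '[[[1,0,0],[0,0,-6],1],[[1,0,0],[0,0,-12],1],[[1,0,0],[0,0,-18],1],[[1,0,0],[0,0,-24],1],[[1,0,0],[0,0,-30],1],[[1,0,0],[0,0,-36],1],[[1,0,0],[0,0,-40],1],[[1,0,0],[0,0,-40],1],[[1,0,0],[0,0,-40],1]]' 30
python3 -c "
from h import *
feel()"
```

```text
time_s: 18.3
position: [0.5535, 0.0378, 0.0816]
tool_rot: [2.825, 1.372, 0.003]
contact_force: [0.2, 0.8, 7.7]
width: 0.0137Traceback (most recent call last):
  File "<string>", line 3, in <module>
    feel()
    ~~~~^^
  File "h.py", line 27, in feel
    print("t",s["time_s"],"yaw",np.degrees(np.arctan2(x[1],x[0])).round(2),"pos",s["position"].round(4),"F",np.mean(Fs,0).round(1),"T",np.mean(T,0).round(3),"Tz",np.round([t[2] for t in T],2),s["width"].round(4))
                                                                                                                                                                                                ^^^^^^^^^^^^^^^^
AttributeError: 'float' object has no attribute 'round'
```

```bash
sed -i 's/s\["width"\].round(4))/round(s["width"],4))/' h.py
python3 -c "
from h import *
feel(3)"
python3 -m jog '[[[0,0,0],[0,0,-4],1],[[0,0,0],[0,0,-8],1],[[0,0,0],[0,0,-8],1]]' 30
python3 -c "
from h import *
feel(2)"
python3 -m jog '[[[0,0,0],[0,0,-4],1],[[0,0,0],[0,0,-8],1],[[0,0,0],[0,0,-8],1]]' 30
python3 -c "
from h import *
feel(2)"
```

```text
t 18.65 yaw 51.82 pos [0.5535 0.0378 0.0816] F [-0.   0.9  8.1] T [ 0.114  0.052 -0.055] Tz [-0.02 -0.08 -0.07] 0.0133
time_s: 18.9
position: [0.5535, 0.0378, 0.0816]
tool_rot: [2.916, 1.167, 0.003]
contact_force: [0.8, -0.9, 9.0]
width: 0.0132
t 19.0 yaw 43.81 pos [0.5536 0.0378 0.0816] F [-0.3  0.7  7.9] T [ 0.154  0.092 -0.089] Tz [-0.06 -0.12] 0.0134
time_s: 19.25
position: [0.5536, 0.0378, 0.0818]
tool_rot: [2.99, 0.961, 0.003]
contact_force: [0.1, 0.3, 9.5]
width: 0.0134
t 19.35 yaw 35.81 pos [0.5536 0.0378 0.0818] F [ 0.4  0.1 10.3] T [ 0.109  0.15  -0.092] Tz [-0.09 -0.1 ] 0.0135
```

```bash
for i in 1 2 3; do python3 -m jog '[[[0,0,0],[0,0,-3],1],[[0,0,0],[0,0,-6],1],[[0,0,0],[0,0,-6],1]]' 30 >/dev/null
python3 -c "
from h import *
feel(3)"; done
```

```text
t 19.75 yaw 29.83 pos [0.5537 0.0378 0.082 ] F [-0.2  0.7 10.9] T [ 0.08   0.273 -0.013] Tz [ 0.02  0.   -0.05] 0.0132
t 20.15 yaw 23.84 pos [0.5537 0.0378 0.0822] F [-0.5  0.6 12.4] T [0.121 0.326 0.072] Tz [0.05 0.07 0.1 ] 0.0135
t 20.55 yaw 17.86 pos [0.5538 0.0378 0.0823] F [-1.3  0.7 13.5] T [0.118 0.413 0.242] Tz [0.27 0.2  0.26] 0.0132
```

```bash
cat >> h.py <<'E'
def wing():
    p=env.grab_frame("wrist"); C=cloud(p); m=(C[...,2]>.138)&(C[...,2]<.152)&(np.hypot(C[...,0]-.5535,C[...,1]-.038)<.045)
    w=p["pixels"].astype(int); m&=(w.min(-1)>60)
    q=C[m]; u=q[:,:2]-q[:,:2].mean(0); ev,V=np.linalg.eigh(u.T@u); v=V[:,1]; print("wing",m.sum(),q.mean(0).round(4),"yaw",np.degrees(np.arctan2(v[1],v[0]))%180, cv2.minAreaRect(q[:,:2].astype(np.float32)))
    return p
E
python3 -c "
from h import *
p=wing(); save(p,'w15')"
python3 -m jog '[[[0,0,0],[0,0,0],0],[[0,0,0],[0,0,0],0],[[0,0,0],[0,0,0],0],[[0,0,0],[0,0,0],0]]' 30
python3 -c "
from h import *
p=wing(); save(p,'w16'); feel(4)"
```

```text
wing 4838 [0.5583 0.0392 0.1463] yaw 17.954327073735612 ((0.5557934045791626, 0.03693731129169464), (0.07276890426874161, 0.0386737659573555), 36.26415252685547)
time_s: 20.93
position: [0.5524, 0.0378, 0.0798]
tool_rot: [-3.104, -0.487, 0.002]
contact_force: [0.0, 1.0, -0.4]
width: 0.0425
wing 5051 [0.5589 0.0395 0.1464] yaw 18.135065246388677 ((0.554578423500061, 0.03874093294143677), (0.06004246696829796, 0.057166386395692825), 60.916900634765625)
t 21.1833 yaw 17.82 pos [0.5529 0.0378 0.08  ] F [-0.4  0.3 -0.2] T [ 0.013  0.011 -0.003] Tz [-0.01  0.06 -0.04 -0.01] 0.0426
```

View pics/w16.png

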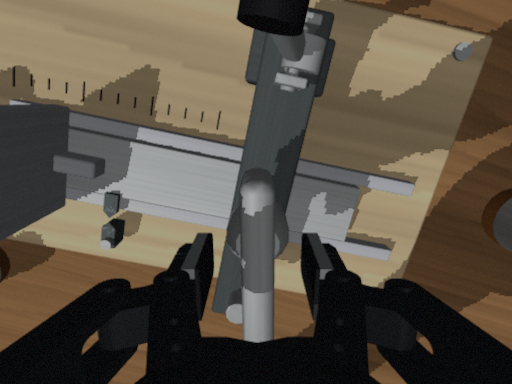

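```bash
python3 -m jog '[[[0.7,0,2],[0,0,0],0],[[0.7,0,2],[0,0,0],1],[[0.7,0,2],[0,0,0],1],[[0.7,0,2],[0,0,0],1],[[0.7,0,2],[0,0,0],1],[[0.7,0,2],[0,0,0],1]]' 30 >/dev/null
python3 -c "
from h import *
feel(4)"
for i in 1 2; do python3 -m jog '[[[0,0,0],[0,0,2.5],1],[[0,0,0],[0,0,5],1],[[0,0,0],[0,0,5],1]]' 30 >/dev/null
python3 -c "
from h import *
feel(3)"; done
```

```text
t 21.8833 yaw 17.83 pos [0.5538 0.0379 0.0824] F [-0.4  1.   2.6] T [0.14  0.055 0.171] Tz [0.19 0.18 0.15 0.16] 0.0136
t 22.2833 yaw 22.75 pos [0.5538 0.0379 0.0823] F [0.2 0.9 1.3] T [0.245 0.042 0.121] Tz [0.14 0.1  0.12] 0.0136
t 22.6833 yaw 27.73 pos [0.5537 0.0379 0.0821] F [0.3 1.1 0.5] T [ 0.291 -0.018  0.163] Tz [0.18 0.16 0.15] 0.0138
```

```bash
for i in 1 2 3; do python3 -m jog '[[[0,0,0],[0,0,3],1],[[0,0,0],[0,0,6],1],[[0,0,0],[0,0,6],1]]' 30 >/dev/null
python3 -c "
from h import *
feel(3)"; done
```

```text
t 23.0833 yaw 33.7 pos [0.5536 0.0379 0.0819] F [ 0.4  1.9 -1.8] T [ 0.344 -0.18   0.115] Tz [0.1  0.11 0.13] 0.0134
t 23.4833 yaw 39.69 pos [0.5536 0.0379 0.0819] F [ 1.8  2.3 -4.3] T [ 0.359 -0.27   0.006] Tz [ 0.06 -0.   -0.03] 0.0133
t 23.8833 yaw 45.69 pos [0.5536 0.0379 0.0819] F [ 1.8  2.5 -6.2] T [ 0.411 -0.373  0.03 ] Tz [0.03 0.05 0.01] 0.0136
```

```bash
for i in 1 2 3 4; do python3 -m jog '[[[0,0,0],[0,0,-2.5],1],[[0,0,0],[0,0,-5],1],[[0,0,0],[0,0,-5],1]]' 30 >/dev/null
python3 -c "
from h import *
feel(3)"; done
```

```text
t 24.2833 yaw 40.85 pos [0.5536 0.0379 0.082 ] F [ 2.3  2.1 -7.7] T [ 0.456 -0.389 -0.03 ] Tz [-0.04 -0.04 -0.  ] 0.0135
t 24.6833 yaw 35.9 pos [0.5536 0.0379 0.082 ] F [ 2.   2.4 -8.7] T [ 0.463 -0.484 -0.04 ] Tz [-0.05 -0.04 -0.04] 0.013
t 25.0833 yaw 30.91 pos [0.5537 0.0378 0.0821] F [ 2.2  2.8 -8.5] T [ 0.536 -0.381 -0.047] Tz [-0.07 -0.08  0.01] 0.0134
t 25.4833 yaw 25.93 pos [0.5537 0.0378 0.0823] F [ 1.7  2.7 -7.2] T [ 0.496 -0.315  0.011] Tz [0.   0.   0.03] 0.0133
```

```bash
cat > g.py <<'E'
from h import *
from scipy.spatial.transform import Rotation as R
s=env.get_state(); x=R.from_rotvec(s["tool_rot"]).as_matrix()[:,0]
print(round(s["time_s"],2),"yaw",np.degrees(np.arctan2(x[1],x[0])).round(2),"F",s["contact_force"].round(1),"T",s["torque"].round(3),s["qpos"][5].round(4),s["tau"][5].round(3))
E
for i in 1 2 3 4 5 6; do python3 -m jog '[[[0,0,0],[0,0,-0.7],1],[[0,0,0],[0,0,-1.4],1]]' 30 >/dev/null;python3 g.py; done
```

```text
25.65 yaw 24.42 F [ 1.3  2.4 -6.7] T [ 0.524 -0.164  0.274] 1.0749 -0.011
25.82 yaw 22.98 F [ 1.2  3.1 -5.3] T [ 0.545 -0.167  0.297] 1.1 0.064
25.98 yaw 21.57 F [ 0.8  2.8 -4.8] T [ 0.574 -0.117  0.28 ] 1.1246 0.095
26.15 yaw 20.16 F [ 0.   2.3 -2.4] T [ 0.535 -0.134  0.302] 1.1491 0.125
26.32 yaw 18.76 F [ 0.2  2.8 -2.1] T [ 0.576 -0.049  0.378] 1.1736 0.153
26.48 yaw 17.36 F [-0.5  3.1 -1. ] T [0.563 0.019 0.355] 1.198 0.183
```

```bash
python3 -m jog '[[[0,0,0],[0,0,5],1],[[0,0,0],[0,0,10],1],[[0,0,0],[0,0,15],1],[[0,0,0],[0,0,20],1],[[0,0,0],[0,0,25],1],[[0,0,0],[0,0,29],1],[[0,0,0],[0,0,29],1]]' 30 >/dev/null;python3 g.py
for i in 1 2 3 4 5 6 7 8 9 10; do python3 -m jog '[[[0,0,0],[0,0,-0.7],1],[[0,0,0],[0,0,-1.4],1]]' 30 >/dev/null;python3 g.py; done
```

```text
27.07 yaw 46.49 F [ 1.2  3.2 -5.9] T [ 0.608 -0.175  0.047] 0.6893 -0.979
27.23 yaw 44.8 F [ 1.   3.5 -6.3] T [ 0.693 -0.312  0.071] 0.7189 -0.212
27.4 yaw 43.48 F [ 1.3  3.3 -7.7] T [ 0.659 -0.282  0.039] 0.742 -0.14
27.57 yaw 42.12 F [ 1.6  3.4 -9.3] T [ 0.71  -0.312  0.043] 0.7657 -0.15
27.73 yaw 40.74 F [ 1.8  3.7 -9.1] T [ 0.742 -0.335  0.042] 0.7899 -0.155
27.9 yaw 39.35 F [  2.    3.7 -10.4] T [ 0.673 -0.36   0.03 ] 0.8142 -0.158
28.07 yaw 37.95 F [  1.5   3.6 -11.1] T [ 0.7   -0.387  0.049] 0.8386 -0.159
28.23 yaw 36.55 F [  2.6   4.  -11.7] T [ 0.69  -0.313  0.063] 0.863 -0.159
28.4 yaw 35.15 F [  1.5   2.9 -12. ] T [ 0.723 -0.406  0.015] 0.8875 -0.156
28.57 yaw 33.75 F [  1.9   4.7 -12.4] T [ 0.721 -0.334  0.026] 0.9119 -0.134
28.73 yaw 32.35 F [  1.5   4.2 -11.2] T [ 0.754 -0.379  0.124] 0.9363 -0.113
```

```bash
for i in 1 2 3; do python3 -m jog '[[[0,0,0],[0,0,-0.8],1],[[0,0,0],[0,0,-1.6],1]]' 30 >/dev/null;python3 g.py; done
```

```text
28.9 yaw 30.74 F [  2.3   4.4 -11.1] T [ 0.68  -0.349  0.105] 0.9644 -0.12
29.07 yaw 29.15 F [  2.    3.6 -11.5] T [ 0.735 -0.307  0.134] 0.9923 -0.085
29.23 yaw 27.55 F [  2.1   4.3 -10.7] T [ 0.726 -0.233  0.124] 1.0202 -0.056
```

```bash
python3 -m jog '[[[0,0,0],[0,0,-0.8],1],[[0,0,0],[0,0,-1.6],1]]' 30 >/dev/null;python3 g.py
python3 -m jog '[[[0,0,0],[0,0,0],0],[[0,0,0],[0,0,0],0],[[0,0,0],[0,0,0],0],[[0,0,0],[0,0,0],0],[[0,0,40],[0,0,0],0],[[0,0,80],[0,0,0],0],[[0,0,110],[0,0,0],0],[[0,0,110],[0,0,0],0]]' 30
python3 -c "
from h import *
p=wing();save(p,'w17'); print(env.get_state()['qpos'].round(2))
J=tojig(cloud(p)); m=(J[...,2]>100)&(J[...,2]<115)&(abs(J[...,1])<45)&(J[...,0]>120)&(J[...,0]<170); print(m.sum(), np.median(J[m],0) if m.sum() else 0)"
```

```text
29.4 yaw 25.95 F [  1.4   3.8 -11.1] T [ 0.69  -0.174  0.236] 1.0481 -0.026
time_s: 30.07
position: [0.5575, 0.0373, 0.1998]
tool_rot: [3.057, 0.706, 0.02]
contact_force: [-0.1, -0.6, -0.8]
width: 0.0429
wing 1684 [0.5548 0.0385 0.146 ] yaw 26.850437856049723 ((0.5535665154457092, 0.037812672555446625), (0.0779968872666359, 0.014039289206266403), 26.57807159423828)
[-0.07  0.39  1.44 -0.    1.3   1.05]
1472 [144.2412206   -1.84970815 106.88298282]
```

View pics/w17.png

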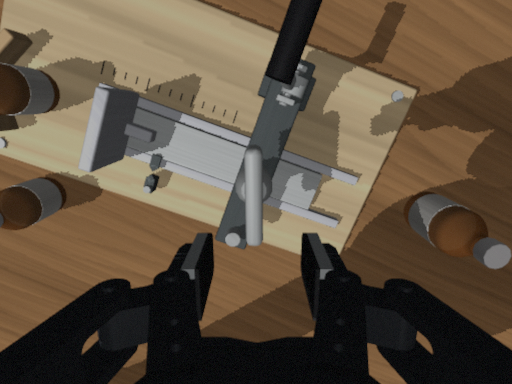

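```bash
python3 -m jog '[[[-20,28,0],[0,0,-7],-0.4],[[-40,56,0],[0,0,-14],-0.4],[[-60,84,0],[0,0,-20],-0.4],[[-73,102,-30],[0,0,-20],-0.4],[[-73,102,-65],[0,0,-20],-0.4],[[-73,102,-86],[0,0,-20],-0.4],[[-73,102,-86],[0,0,-20],-0.4],[[-73,102,-86],[0,0,-20],-0.4]]' 20
python3 -c "
from h import *
align('w18')"
```

```text
time_s: 30.78
position: [0.4798, 0.1395, 0.1053]
tool_rot: [3.137, 0.165, -0.005]
contact_force: [0.7, -0.3, 0.8]
width: 0.0597
163 261
```

View pics/w18z.png

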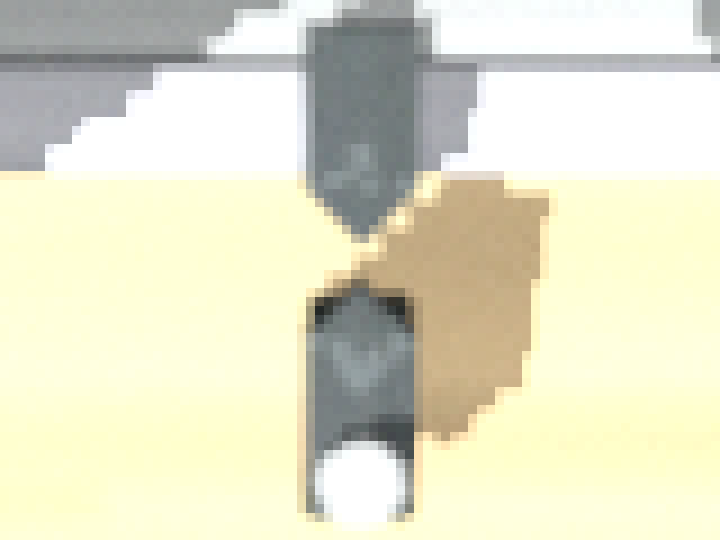

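```bash
python3 -m jog '[[[0,0,40],[0,0,0],-0.3],[[0,0,80],[0,0,0],-0.3],[[35,-12,110],[0,0,0],-0.3],[[70,-25,110],[0,0,0],-0.3],[[105,-39,110],[0,0,0],-0.3],[[140,-53,110],[0,0,0],-0.3],[[175,-66,110],[0,0,0],-0.3],[[197,-74,110],[0,0,0],-0.3],[[197,-74,110],[0,0,0],-0.3],[[197,-74,110],[0,0,0],-0.3]]' 20
python3 - <<'E'
from h import *
p=env.grab_frame("wrist"); save(p,"w19"); J=tojig(cloud(p)); s=env.get_state(); print(tojig(s["position"]))
w=p["pixels"].astype(int).sum(-1)
m=(w<150)&(J[...,2]>150)&(J[...,2]<185)&(J[...,1]<-80)&(J[...,1]>-160)&(abs(J[...,0]-15)<40);print(m.sum(),np.percentile(J[m],[3,50,97],axis=0).round(1))
E
```

```text
time_s: 31.67
position: [0.6786, 0.0647, 0.2168]
tool_rot: [3.137, 0.162, 0.002]
contact_force: [-0.4, 0.5, -0.6]
width: 0.0557
[  15.08486705 -126.2620048   217.13502925]
1726 [[   6.7 -144.   168.4]
 [  14.9 -117.8  174.8]
 [  22.7  -88.3  176.8]]
```

View pics/w19.png

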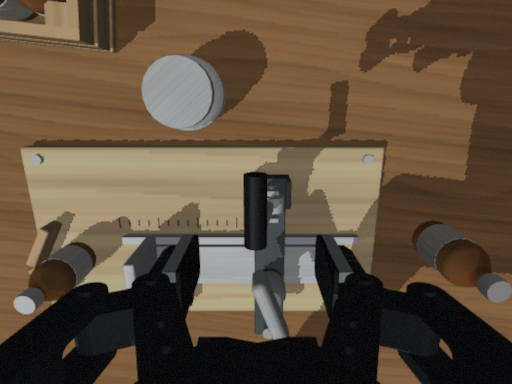

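```bash
python3 -m jog '[[[-1,0,-40],[0,0,0],-0.3],[[-1,0,-80],[0,0,0],-0.3],[[-1,0,-110],[0,0,0],-0.3],[[-1,0,-110],[0,0,0],-0.3],[[-1,0,-110],[0,0,0],1],[[-1,0,-110],[0,0,0],1],[[-1,0,-110],[0,0,0],1],[[-1,0,-110],[0,0,0],1],[[-1,0,-110],[0,0,0],1],[[-1,0,-110],[0,0,0],1]]' 30
python3 -m jog '[[[1,-6,1],[0,0,0],1],[[1,-13,1],[0,0,0],1],[[2,-19,1],[0,0,0],1],[[3,-25,1],[0,0,0],1],[[3,-31,0],[0,0,0],1],[[4,-38,-2],[0,0,0],1],[[5,-44,-4],[0,0,0],1],[[5,-49,-6],[0,0,0],1],[[6,-55,-9],[0,0,0],1],[[6,-61,-12],[0,0,0],1]]' 30; python3 -c "
from h import *
save(env.grab_frame('wrist'),'w20')"
```

```text
time_s: 32.55
position: [0.6785, 0.0661, 0.11]
tool_rot: [3.137, 0.165, 0.01]
contact_force: [-0.5, 0.7, 8.1]
width: 0.0171
time_s: 33.38
position: [0.6845, 0.0073, 0.0975]
tool_rot: [-3.134, -0.166, -0.009]
contact_force: [2.1, 6.1, 6.8]
width: 0.0165
```

View pics/w20.png

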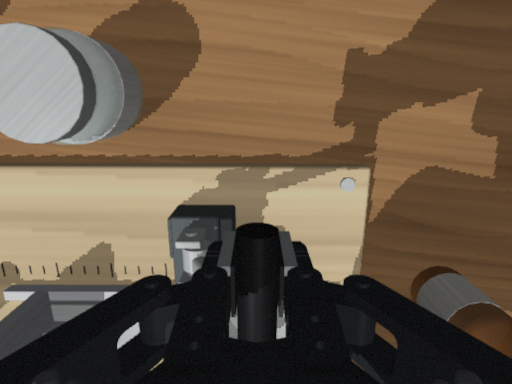

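```bash
python3 -m jog '[[[1,-5,-4],[0,0,0],1],[[1,-10,-8],[0,0,0],1],[[2,-15,-12],[0,0,0],1],[[2,-19,-17],[0,0,0],1],[[3,-23,-22],[0,0,0],1],[[3,-26,-27],[0,0,0],1],[[4,-30,-33],[0,0,0],1],[[4,-32,-38],[0,0,0],1],[[4,-35,-46],[0,0,0],1],[[4,-37,-55],[0,0,0],1],[[4,-38,-63],[0,0,0],1],[[4,-38,-68],[0,0,0],1],[[4,-38,-73],[0,0,0],1],[[4,-38,-76],[0,0,0],1],[[4,-38,-76],[0,0,0],1]]' 30; python3 -c "
from h import *
p=env.grab_frame('wrist');save(p,'w21'); J=tojig(cloud(p)); print(env.get_state()['contact_force'])
for r in range(228,300,10): print(r,[J[r,c].round(0).tolist() for c in (250,256,262)])"
```

```text
time_s: 34.68
position: [0.6888, -0.0336, 0.0205]
tool_rot: [3.136, 0.165, 0.008]
contact_force: [2.4, 0.2, 1.4]
width: 0.017
[ 4.91882048 -0.96111293  1.01801598]
228 [[-82.0, -144.0, 77.0], [-85.0, -144.0, 77.0], [-87.0, -144.0, 77.0]]
238 [[-82.0, -144.0, 87.0], [-85.0, -144.0, 88.0], [-87.0, -144.0, 88.0]]
248 [[-82.0, -142.0, 93.0], [-85.0, -142.0, 93.0], [-87.0, -142.0, 93.0]]
258 [[-82.0, -138.0, 93.0], [-85.0, -138.0, 94.0], [-87.0, -138.0, 93.0]]
268 [[-82.0, -134.0, 94.0], [-85.0, -134.0, 94.0], [-87.0, -134.0, 93.0]]
278 [[-82.0, -130.0, 93.0], [-85.0, -130.0, 93.0], [-87.0, -130.0, 94.0]]
288 [[-82.0, -125.0, 93.0], [-85.0, -126.0, 94.0], [-87.0, -125.0, 93.0]]
298 [[-82.0, -121.0, 93.0], [-85.0, -121.0, 94.0], [-87.0, -121.0, 94.0]]
```

View pics/w21.png

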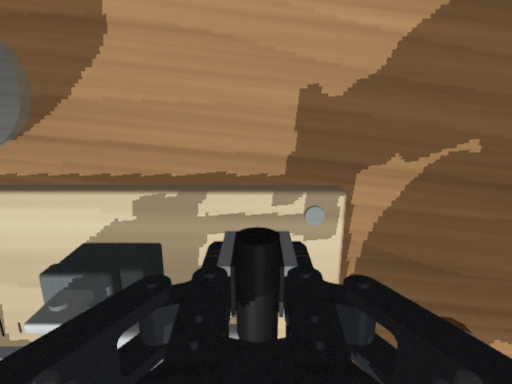

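```bash
python3 -m jog '[[[0,0,-5],[0,0,0],1],[[0,0,-9],[0,0,0],1],[[0,0,-9],[0,0,0],1],[[0,0,-9],[0,0,0],1]]' 60
python3 -m jog '[[[0,0,7],[0,0,0],-0.3],[[0,0,7],[0,0,0],-0.3],[[0,0,7],[0,0,0],-0.3],[[0,0,7],[0,0,0],-0.3],[[0,0,40],[0,0,0],-0.3],[[0,0,80],[0,0,0],-0.3],[[0,0,120],[0,0,0],-0.3],[[0,0,140],[0,0,0],-0.3],[[0,0,140],[0,0,0],-0.3]]' 20
python3 - <<'E'
from h import *
p=env.grab_frame("wrist"); save(p,"w22"); J=tojig(cloud(p))
w=p["pixels"].astype(int).sum(-1)
m=(w<150)&(J[...,2]>60)&(J[...,2]<185)&(J[...,1]<-100)&(J[...,1]>-160)&(abs(J[...,0]+85)<40);print(m.sum(),np.percentile(J[m],[3,50,97],axis=0).round(1))
E
```

```text
time_s: 35.07
position: [0.6906, -0.0336, 0.0158]
tool_rot: [3.135, 0.166, 0.016]
contact_force: [-2.4, 2.3, 25.1]
width: 0.0167
time_s: 35.82
position: [0.6894, -0.0337, 0.1551]
tool_rot: [3.135, 0.165, 0.015]
contact_force: [-0.2, -0.4, -0.3]
width: 0.0558
1010 [[ -93.1 -144.    86.4]
 [ -85.7 -124.5   91. ]
 [ -77.5 -101.6   93. ]]
```

View pics/w22.png

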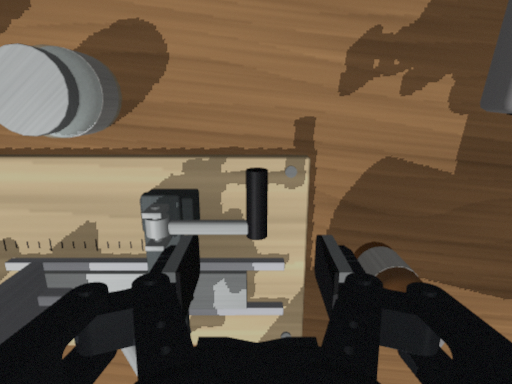

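```bash
python3 -m jog '[[[0,0,40],[0,0,0],-0.3],[[0,0,60],[0,0,0],-0.3],[[-30,25,60],[0,0,0],-0.3],[[-60,50,60],[0,0,0],-0.3],[[-90,75,60],[0,0,0],-0.3],[[-120,100,60],[0,0,0],-0.3],[[-150,125,60],[0,0,0],-0.3],[[-180,150,60],[0,0,0],-0.3],[[-209,174,60],[0,0,0],-0.3],[[-209,174,20],[0,0,0],-0.3],[[-209,174,-18],[0,0,0],-0.3],[[-209,174,-18],[0,0,0],-0.3],[[-209,174,-18],[0,0,0],-0.3]]' 20
python3 -c "
from h import *
align('w23'); p=env.grab_frame('scene'); a=cv2.cvtColor(p['pixels'],cv2.COLOR_RGB2BGR); cv2.imwrite('pics/s23.png',cv2.resize(a[100:310,120:400],None,fx=2.8,fy=2.8,interpolation=cv2.INTER_CUBIC))"
```

```text
time_s: 36.95
position: [0.4757, 0.1405, 0.1291]
tool_rot: [3.136, 0.165, -0.011]
contact_force: [0.1, 0.1, 1.5]
width: 0.0555
153 262
```

View pics/w23z.png

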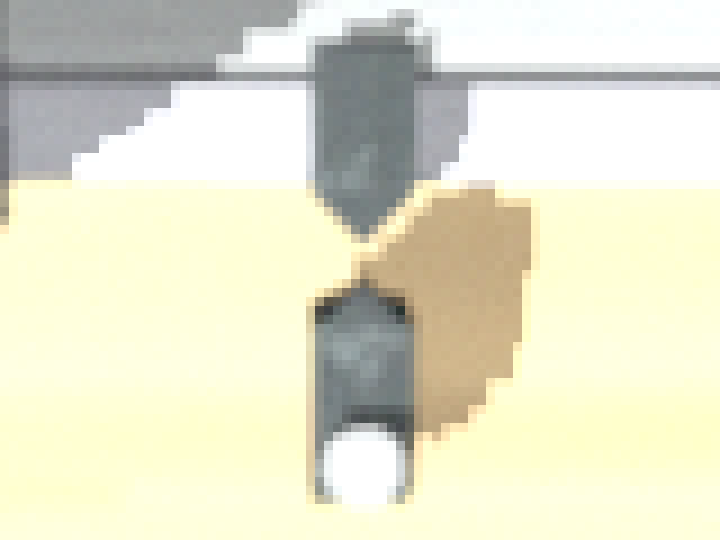

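View pics/s23.png

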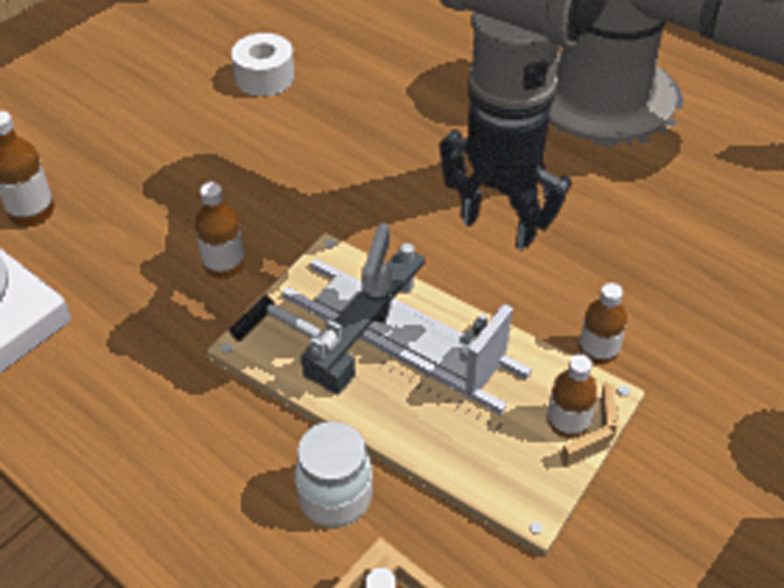

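Pointer and mark tips both lie at zoom column 363, so they are level. The lever is shut, the bottles and other things stand where they were, and the gripper is clear of everything.

```bash
python3 -m jog '[[[0,0,40],[0,0,0],-0.3],[[0,0,40],[0,0,0],-0.3],[[0,0,40],[0,0,0],-0.3]]'; python3 -c "
from cell import env
print(env.close_job())"
```

```text
time_s: 37.3
position: [0.4804, 0.1408, 0.1749]
tool_rot: [-3.137, -0.164, -0.012]
contact_force: [0.5, 0.0, -0.6]
width: 0.0555
the job is handed in; nothing more can be done
None
```

The stop is locked at the mark, and the job was handed in at 37.3 s of the 72 s allowed. No verdict is reported.

**What I did**
- **Lever up:** I flipped it fully up. Its handle then measured x = 14.9 mm, which is about 1.75 rad.
- **Stop:** I slid it about 30 mm along in small steps until the pointer met the mark.
- **Nut:** I turned it clockwise and set it about 9° past the point where the foot touched the bar. The slow-turn torque there was about 0.2 N m, against 0.05 N m when turning freely.
- **Lever down:** I flipped it fully down and pressed it against its stop.

**Last checks**
- **Pointer:** In the close view, pointer and mark are level within about 0.2 mm, both before and after locking.
- **Lever:** The handle is level at its starting height and stayed there after release.
- **Surroundings:** The bottles and other things look undisturbed in the last picture. The gripper was clear of everything and read about zero force.

**What failed or disagreed**
- **First grip on the lever:** It missed. By the depth picture, the finger tips stand about 42 mm above the reported TCP. I corrected for that in every later move.
- **Nut torque:** Readings taken standing still were unreliable. While searching I turned the nut too far, to about 0.36 N m. I then backed it off and found the touch again with a slow turn, so the final setting comes from readings taken while turning.
- **Clamp force:** I could not measure it directly. From that nut setting I estimate about 90 N, a little above the 80 N you gave.

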